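# Run the practice kit through the lamp case

### The arm

A 7-joint arm with a two-finger parallel gripper is mounted at the origin on the work surface. World frame = base frame: x ahead of the robot, y to its left, z up, the work surface at z = 0. Lengths are in m, angles in rad, forces in N, time in s.
With the tool pointing down it reaches from about 0.4 to 0.85 m from the base axis. Payload 4.5 kg.
Tool frame: the origin (TCP) lies where the fingers leave the gripper's body, on its centre line; the fingertips stand 64 mm ahead of it and the grasp point (between the pads) lies 45 mm ahead of it; z points along the fingers, y is the direction in which the jaws open and shut (so a half turn about z gives the same grasp; the last joint's range is limited). The gripper opens to 88 mm and grips with 3 to 60 N. Pads are 18 mm wide; open, the fingers measure 123 mm over their backs; the gripper's body (75 mm by 187 mm) begins 45 mm behind the grasp point.
Start: joints at [1.229, 0.689, -0.195, 1.565, 0.157, 0.902, -0.215], TCP at [0.229, -0.581, 0.303] pointing down, gripper open.
Joint ranges: [-3.01, 3.01], [-0.46, 2.08], [-1.47, 1.51], [0.13, 2.56], [-1, 4.14], [0.04, 2.09], [-2.66, 2.66]. Speed limits (rad/s): [2.57, 2.57, 3.14, 3.14, 3.14, 3.14, 3.14].

### API

Orientations are given as a unit quaternion [x, y, z, w].
In Python, from plant import monitor, snapshot, workorder, finder gives the robot as it stands.
- The arm moves only by the tool carry_out, never from a script. Its argument "motion" is one flat list of numbers, 6 for each row, row after row: the shift along the tool's x, y, z in cm, then the turn, a rotation vector about the tool's x, y, z in rad. In form: [x, y, z, rx, ry, rz, x, y, z, rx, ry, rz, ...]. A call has 1 to 8 rows; each row shifts and turns the commanded pose from where the row before left it, along the tool's axes as they then stand; what a row does not reach is not made up. A row lasts 1/8 s, in which the tool goes at most 62.5 mm and 10.7 degrees, less where a joint would pass 70% of its speed; a pose out of reach is approached as far as the arm can. A call with a gripper value outside its range is refused whole. "hand" is the finger opening in cm, from 0 to 8.81, set as the call begins (left out, the last holds). The fingers move at their own pace and stop on an object; "grip_force" is the grip in N (left out, the last holds). Time passes only in rows, so rows that do not move let the fingers close. It gives the time, the measured TCP pose, the force and the opening at its end, in the units of the state.
- monitor.get_state(): the state, without advancing time (a new reading comes with each control period).
- snapshot(name): name is "side" or "top" or "wrist"; returns a dict with "frame" (480x640x3 uint8, red, green, blue), "range_z" (480x640 float32, m along the optical axis (not along the pixel's ray), 0 where there is no reading), "fx", "fy", "cx", "cy" (pixels), "rvec" (rotation vector, rad) and "tvec" (3), from world to camera coordinates, as OpenCV has them; the wrist camera has in their place "hand_eye" (4x4, takes a point from camera to tool coordinates, whose origin is the TCP and whose axes are the flange's). Camera axes: x right, y down, z forward; pixel columns grow to the right and rows downward; lengths in m; the calibration is good to about 2 mm. A picture is of the moment at which its call begins: read the wrist's pose just before it.
- workorder.finish_job(): hands the job in, once; it reports no verdict.
Trained networks look in a picture, given as the dict that the camera call returned (one of the last four; its "shot" number tells which), for a name from the list of things; names that differ only in an ending like _2 or _b are one class to them, and where a whole thing is asked for, a point or a joint stands for the part that bears it (a point fixed in the world has none). Each returns a list of dicts, best first, with "p" (0 to 1); they miss things now and then, are a little off and sometimes report something else, mostly with a low value. They report only what shows in the picture. A call takes as long as a camera call. They do not tell look-alikes from the thing itself.
- finder.masks_of(picture, thing): "pixels" (480x640 bool, what is visible of it) and "extent" ([left, top, right, bottom] in pixels, round what is visible of it).
The state is a dict: "clock": time; "q": joint angles; "qd": joint speeds; "joint_torque": joint torques, N m; "tool_pos": TCP position; "eef_rot": TCP orientation; "contact_force": force on the tool from outside, world axes, zero at the start; "moment": the same for the moment, N m; "opening": opening from 0.0 (shut) to 1.0 (fully open).
Only numpy, scipy, OpenCV 4.12 (cv2) and the standard library are available. Lean on these libraries where they do the work, as an engineer would, in place of code of your own. Each camera call takes 0.05 s, during which the arm holds its last target. There are 200 camera calls.

### The job

Turn the quarter-turn latch of the lamp case a quarter turn clockwise to release it and slide its panel fully open, put every hand grip and small cork hand block that lies on the table into the well, then slide the panel fully shut and turn the latch back to lock it. Last of all, start the cycle by turning the timer wheel until the pointer on its far rim stands exactly at the brass clip on the scale; do not move the clip, and leave the tealight holder and the marble stone where they stand.

Things in the scene. Friction and masses are not known exactly. Their poses are not given: they have to be found in the camera images.
- case: low wooden lamp case, fixed. Origin: on the table under the centre of its well; z up, +x away from the robot, +y left. Well (under the panel): 160 (x) x 240 (y) inside, floor 10 and rim 85 above the table, walls 10. Beyond it, same height: closed housing (x 90 to 270). Left, same height: ledge (x -90 to 180, y 130 to 290) with latch (axis x -30, y 165) and timer wheel (axis x 90, y 215)
- panel (a joint): flat grey panel over the well, 176 x 250 x 6, top face 91.5 above the table; value = how far it has slid away along the case's +x, m: 0 fully shut, 0.165 fully open (then over the housing). Slides with about 1.5 N, stays where left
- panel_handle (a point): centre of the top edge of the upright wooden fin in the middle of the panel: fin 90 long (case y), 14 thick (case x), standing 32 above the panel (its top 123.5 above the table)
- latch (a joint): quarter-turn cam latch, rad, clockwise seen from above: 0 = locked (the broad steel arm under its bar points at the upright steel pin on the panel's near left corner and blocks it; bar across, along case y), 1.57 = released (bar along case x). The panel passes from about 1.1. Starts at 0 to 0.12. About 0.1 N m, stays where left, stops at both ends
- latch_grip (a point): top centre, on the turning axis, of the latch's black grip bar: 64 long, 14 thick, 32 tall, its top 135 above the table, bottom 103; the bar lies along case y at 0 and along case x when released
- wheel (a joint): timer wheel, rad, anticlockwise seen from above; upright axis; 0 = its pointer is at the far side (case's +x), positive = pointer to the left of that. Range -1.4 to 1.4. Stiffness about 0.05 N m, stays where left
- wheel_grip (a point): top centre, on the axis, of the wheel's round ribbed hub: hub 50 dia, 36 tall, top 141 above the table; below it the flat wheel disc, 100 dia, top 105 above the table
- wheel_pointer (a point): tip of the wheel's dark pointer, 5 wide, sticking 13 out of the wheel's far rim; 63 from the wheel's axis
- clip_mark (a point): the place for the pointer's tip: just inside the small brass clip that sits on the scale around the wheel's far rim, 63 from the wheel's axis. Clip 7 wide, 22 tall; it must not be moved
- clip (a joint): angle of the brass clip about the wheel's axis, rad, same zero and sense as the wheel; stiff (2 N m), not to be moved
- grip_a: black plastic hand grip, a U of two parallel handles joined by a round bow: 110 long (x), 46 wide (y), 32 tall, sides upright and parallel; slot of 16 between the handles. Origin: centre of its underside; z up, round bow at +x. About 120 g. May be absent (None)
- grip_b: black plastic hand grip, a U of two parallel handles joined by a round bow: 110 long (x), 46 wide (y), 32 tall, sides upright and parallel; slot of 16 between the handles. Origin: centre of its underside; z up, round bow at +x. About 120 g. May be absent (None)
- block_a: small cork hand block, rounded brick 110 long (x), 44 wide (y), 34 tall. Origin: centre of its underside; z up. About 90 g. May be absent (None)
- block_b: small cork hand block, rounded brick 110 long (x), 44 wide (y), 34 tall. Origin: centre of its underside; z up. About 90 g. May be absent (None)
- tealight: bystander, leave alone: round white ceramic tealight holder, 60 dia x 42 tall, standing among the kit. Origin: centre of its underside
- stone: bystander, leave alone: flat round marble stone, 60 dia x 30 tall. Origin: centre of its underside
Things that resemble listed ones, but are neither listed nor needed, are in the scene too. Leave any orange or red look-alike of the block_a alone.

How it is judged:
On the way, in this order (a step that is already met when the one before it is completed fails the run):
1. the latch is turned to released (past 1.2 rad) (value of joint latch above 1.2 rad), for 0.2 s.
2. the panel is slid open (over 140 mm) (value of joint panel above 0.14 m), for 0.2 s.
3. every hand grip and small cork block lies in the well, let go of, with the panel open (x of grip_a in the frame of case between -0.08 and 0.08 m and y of grip_a in the frame of case between -0.12 and 0.12 m and z of each of grip_a, grip_b, block_a, block_b in the frame of case below 0.06 m and x of grip_b in the frame of case between -0.08 and 0.08 m and y of grip_b in the frame of case between -0.12 and 0.12 m and x of block_a in the frame of case between -0.08 and 0.08 m and y of block_a in the frame of case between -0.12 and 0.12 m and x of block_b in the frame of case between -0.08 and 0.08 m and y of block_b in the frame of case between -0.12 and 0.12 m and value of joint panel above 0.12 m and linear speed of each of grip_a, grip_b, block_a, block_b below 0.03 m/s and contact force between each of grip_a, grip_b, block_a, block_b and the fingers below 0.2 N), for 0.3 s.
4. the panel is slid shut (within 10 mm) (x of grip_a in the frame of case between -0.08 and 0.08 m and y of grip_a in the frame of case between -0.12 and 0.12 m and z of each of grip_a, grip_b, block_a, block_b in the frame of case below 0.06 m and x of grip_b in the frame of case between -0.08 and 0.08 m and y of grip_b in the frame of case between -0.12 and 0.12 m and x of block_a in the frame of case between -0.08 and 0.08 m and y of block_a in the frame of case between -0.12 and 0.12 m and x of block_b in the frame of case between -0.08 and 0.08 m and y of block_b in the frame of case between -0.12 and 0.12 m and value of joint panel below 0.01 m), for 0.2 s.
5. the latch is turned back to locked (below 0.3 rad) (value of joint panel below 0.01 m and value of joint latch below 0.3 rad), for 0.2 s.
6. the timer pointer stands at the clip (within 6 mm) (all of step 5 and distance between wheel_pointer and clip_mark below 0.006 m), for 0.3 s.
At the end, for the whole second after the job is handed in: every present hand grip and small cork block lies in the well at rest, the panel is within 10 mm of shut, the latch within 0.3 rad of locked, the wheel's pointer tip within 6 mm of the place at the clip and still (all of step 6 and x of grip_a in the frame of case between -0.08 and 0.08 m and y of grip_a in the frame of case between -0.12 and 0.12 m and z of each of grip_a, grip_b, block_a, block_b in the frame of case below 0.06 m and x of grip_b in the frame of case between -0.08 and 0.08 m and y of grip_b in the frame of case between -0.12 and 0.12 m and x of block_a in the frame of case between -0.08 and 0.08 m and y of block_a in the frame of case between -0.12 and 0.12 m and x of block_b in the frame of case between -0.08 and 0.08 m and y of block_b in the frame of case between -0.12 and 0.12 m and velocity of joint wheel between -0.05 and 0.05 rad/s and linear speed of each of grip_a, grip_b, block_a, block_b below 0.03 m/s); the robot touches nothing.
It fails at once if the brass clip was moved (over 5 mm) (distance of clip_mark from where it was at the start of the episode above 0.005 m).
It fails at once if the tealight holder or the stone was pushed away (over 50 mm) (distance of any of tealight, stone from where it was at the start of the episode above 0.05 m).
It fails at once if the tealight holder or the stone was knocked over (angle between any of tealight, stone's own z axis and vertical above 0.6 rad).
Of grip_a, grip_b, block_a, block_b only 2 to 3 are there at a start; the rules pass over those that are not, and their reading is None.
At some moment in a run one of grip_a, grip_b, block_a, block_b may be knocked a few centimetres aside while the robot is not near it.
Once in a run the grip may slacken for a moment while it holds something.
It also fails if it takes over 210 s, if anything falls off the work surface, if the arm or the gripper's body presses on something with over 40 N, if the wrist force passes 120 N, or if a joint passes its speed limit or range.

## Working session

There is one attempt and no reset: what is moved stays moved. The work goes in short steps, Python scripts to look and compute and a tool call to move; the robot and the scene stay as the last step left them, time stands still between calls to the robot, and variables do not carry over. Pictures are saved under pics/ and viewed, about 12 in all and at most 16, crops included, and the job is handed in when it is done.

Besides the shell and the picture viewer there is one more tool, called after ">>>" as a command line: name --argument value ..., lists and objects as JSON in quotes. carry_out: Moves the arm, as the interface text tells. Its arguments: {"type":"object","properties":{"motion":{"type":"array"},"hand":{"type":"number"},"grip_force":{"type":"number"}},"required":["motion"]}

```bash
ls; mkdir -p pics; cat > h.py <<'E'
import numpy as np, cv2
from scipy.spatial.transform import Rotation as R
from plant import monitor, snapshot, workorder, finder
def cam(name):
    s=monitor.get_state(); p=snapshot(name)
    if 'rvec' in p:
        M=np.eye(4);M[:3,:3]=cv2.Rodrigues(np.array(p['rvec'],float))[0];M[:3,3]=np.ravel(p['tvec']);T=np.linalg.inv(M)
    else:
        W=np.eye(4);W[:3,:3]=R.from_quat(s['eef_rot']).as_matrix();W[:3,3]=s['tool_pos'];T=W@np.array(p['hand_eye'])
    p['T']=T; return p
def save(p,n,crop=None,scale=1):
    f=p['frame'][:,:,::-1]
    if crop: l,t,r,b=crop; f=f[t:b,l:r]
    cv2.imwrite('pics/'+n,cv2.resize(f,None,fx=scale,fy=scale,interpolation=cv2.INTER_CUBIC))
def pts(p,mask=None):
    z=p['range_z']; m=z>0
    if mask is not None: m&=mask
    v,u=np.nonzero(m); z=z[v,u]
    c=np.c_[(u-p['cx'])/p['fx']*z,(v-p['cy'])/p['fy']*z,z]
    return c@p['T'][:3,:3].T+p['T'][:3,3]
def proj(p,X):
    Ti=np.linalg.inv(p['T']); c=np.atleast_2d(X)@Ti[:3,:3].T+Ti[:3,3]
    return np.c_[c[:,0]/c[:,2]*p['fx']+p['cx'],c[:,1]/c[:,2]*p['fy']+p['cy']]
def state():
    s=monitor.get_state(); print('t',round(s['clock'],2),'pos',np.round(s['tool_pos'],4),'R',np.round(R.from_quat(s['eef_rot']).as_matrix(),3).tolist(),'F',np.round(s['contact_force'],1),'op',round(s['opening'],3),'q',np.round(s['q'],2)); return s
def rect(P):
    (c,wh,a)=cv2.minAreaRect(P[:,:2].astype(np.float32)*1000); return np.round(c,1),np.round(wh,1),round(a,1)
E
python3 - <<'E'
from h import *
state()
for n in ['top','side']:
    p=cam(n); save(p,n+'0.png'); print(n,p['T'][:3,3].round(3))
    for t in ['case','panel','panel_handle','latch_grip','wheel','clip','grip_a','block_a','tealight','stone']:
        for d in finder.masks_of(p,t)[:5]:
            if d['p']<.2: continue
            P=pts(p,d['pixels'])
            print(t,round(d['p'],2),d['extent'], len(P), np.median(P,0).round(3) if len(P) else '', rect(P[P[:,2]>np.percentile(P[:,2],60)-.01]) if len(P)>20 else '')
E
```

```text
pics
t 0.0 pos [ 0.2291 -0.5809  0.3019] R [[0.93, 0.367, -0.001], [0.367, -0.93, 0.002], [-0.0, -0.002, -1.0]] F [-0.3  0.1  0.1] op 1.002 q [ 1.23  0.69 -0.19  1.57  0.16  0.9  -0.22]
top [ 0.317 -0.061  1.376]
case 0.82 [107.3, 108.4, 303.3, 287.5] 26203 [0.551 0.175 0.087] (array([578.2, 194.3]), array([361.6, 420.3]), 10.1)
panel 0.95 [183.9, 180.4, 300.0, 271.3] 8469 [0.5   0.102 0.091] (array([502.6, 109.7]), array([178.1, 269.7]), 10.0)
panel_handle 0.93 [180.6, 181.2, 301.8, 270.0] 8581 [0.5   0.102 0.091] (array([502.7, 109.4]), array([178.6, 270.1]), 10.0)
panel_handle 0.38 [151.1, 239.6, 183.5, 261.0] 387 [0.439 0.247 0.12 ] (array([445.2, 255.9]), array([14.2, 62.4]), 8.4)
latch_grip 0.68 [152.3, 241.1, 181.5, 263.8] 373 [0.439 0.247 0.126] (array([445.2, 255.9]), array([14.3, 62.4]), 8.4)
wheel 0.85 [120.4, 179.7, 165.0, 219.6] 1581 [0.55  0.318 0.106] (array([554.7, 325.2]), array([100.2,  96.7]), 32.3)
grip_a 0.81 [410.0, 280.0, 451.1, 320.0] 725 [ 0.359 -0.352  0.03 ] (array([ 351.8, -347.9]), array([ 46.5, 108.4]), 50.4)
grip_a 0.81 [324.2, 255.0, 371.9, 287.2] 781 
[... 2654 characters left out ...]
3, 230.4] 449 [ 0.588 -0.183  0.032] (array([ 592.1, -195. ]), array([ 43.8, 114.6]), 27.1)
block_a 0.9 [377.3, 163.9, 407.9, 176.9] 455 [ 0.325 -0.501  0.03 ] (array([ 326.4, -514.3]), array([108.4,  53.7]), 3.0)
block_a 0.79 [393.0, 213.8, 429.0, 234.7] 552 [ 0.206 -0.274  0.031] (array([ 206.5, -283.6]), array([110.4,  53.6]), 8.0)
block_a 0.42 [314.6, 194.1, 336.4, 212.9] 274 [ 0.489 -0.267  0.031] (array([ 490.5, -273.6]), array([51.8, 58.1]), 12.8)
tealight 0.56 [314.9, 193.0, 335.9, 211.8] 317 [ 0.49  -0.268  0.031] (array([ 492.1, -273.6]), array([55.9, 60.4]), 4.3)
stone 0.74 [225.6, 212.7, 244.4, 234.7] 216 [ 0.729 -0.103  0.025] (array([ 731.2, -109. ]), array([51.1, 53.7]), 49.4)
```

```bash
python3 -c "
import cv2;f=cv2.imread('pics/top0.png')[100:400,90:530];cv2.imwrite('pics/top0c.png',cv2.resize(f,(792,540),interpolation=cv2.INTER_CUBIC))"
```

```text
(no output)
```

View pics/top0c.png

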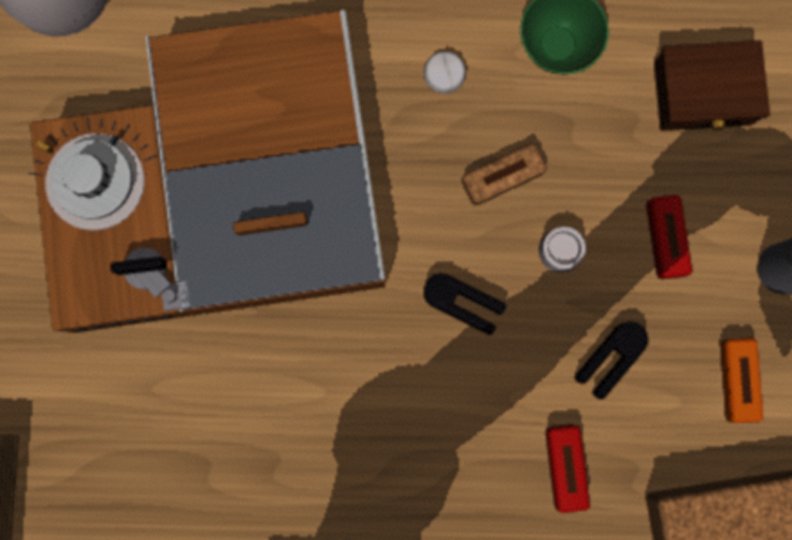

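The cork block is at full pixel (370,196), which is world (0.593,-0.199). Two black grips are at (347,272) and (429,300), and the red and orange bricks are look-alikes. The latch and wheel positions give the case origin at about (0.5027, 0.0982) with a yaw of about 9.8°.

```bash
cat >> h.py <<'E'
TH=np.radians(9.8); O=np.array([.5027,.0982])
def c2w(x,y): c,s=np.cos(TH),np.sin(TH); return O+[c*x-s*y,s*x+c*y]
def w2c(P): d=np.asarray(P)[...,:2]-O; c,s=np.cos(TH),np.sin(TH); return np.stack([c*d[...,0]+s*d[...,1],-s*d[...,0]+c*d[...,1]],-1)
def plan(*tg):
    """targets (x,y,z,phi_deg,nrows) from measured pose; prints rows"""
    s=monitor.get_state(); p=np.array(s['tool_pos']); M=R.from_quat(s['eef_rot']).as_matrix(); f=np.arctan2(M[1,0],M[0,0])
    print('t',round(s['clock'],2),'pos',p.round(4),'phi',np.degrees(f).round(1),'q7',round(s['q'][6],2),'op',round(s['opening'],3))
    for x,y,z,ph,n in tg:
        d=(np.array([x,y,z])-p)/n; a=-(np.radians(ph)-f)/n; rows=[]
        for i in range(n):
            g=f-a*i
            rows.append('%.2f,%.2f,%.2f,0,0,%.3f'%(100*(d[0]*np.cos(g)+d[1]*np.sin(g)),100*(d[0]*np.sin(g)-d[1]*np.cos(g)),-100*d[2],a))
        print(', '.join(rows)); p=np.array([x,y,z]); f=np.radians(ph)
E
python3 -c "
from h import *
plan((.45,-.2,.28,60,8),(*c2w(-.03,.165),.24,98.8,8),(*c2w(-.03,.165),.172,98.8,2))"
```

```text
t 1.1 pos [ 0.2294 -0.5814  0.3027] phi 21.5 q7 -0.22 op 0.997
4.31,-3.42,0.28,0,0,-0.084, 4.59,-3.05,0.28,0,0,-0.084, 4.83,-2.65,0.28,0,0,-0.084, 5.03,-2.24,0.28,0,0,-0.084, 5.20,-1.81,0.28,0,0,-0.084, 5.33,-1.37,0.28,0,0,-0.084, 5.43,-0.92,0.28,0,0,-0.084, 5.49,-0.46,0.28,0,0,-0.084
4.90,-2.90,0.50,0,0,-0.085, 5.13,-2.48,0.50,0,0,-0.085, 5.32,-2.03,0.50,0,0,-0.085, 5.47,-1.58,0.50,0,0,-0.085, 5.59,-1.11,0.50,0,0,-0.085, 5.66,-0.63,0.50,0,0,-0.085, 5.69,-0.15,0.50,0,0,-0.085, 5.69,0.33,0.50,0,0,-0.085
0.00,0.00,3.40,0,0,-0.000, 0.00,0.00,3.40,0,0,-0.000
```

>>> carry_out --motion '[4.3,-3.4,0.3,0,0,-0.084,4.6,-3.0,0.3,0,0,-0.084,4.8,-2.7,0.3,0,0,-0.084,5.0,-2.2,0.3,0,0,-0.084,5.2,-1.8,0.3,0,0,-0.084,5.3,-1.4,0.3,0,0,-0.084,5.4,-0.9,0.3,0,0,-0.084,5.5,-0.5,0.3,0,0,-0.084]' --hand 4

```text
clock: 2.1
tool_pos: [0.4499, -0.1996, 0.2789]
eef_rot: [0.865, 0.501, 0.0, 0.0]
contact_force: [0.4, 0.5, 0.4]
opening: 0.453
```

>>> carry_out --motion '[4.9,-2.9,0.5,0,0,-0.085,5.1,-2.5,0.5,0,0,-0.085,5.3,-2.0,0.5,0,0,-0.085,5.5,-1.6,0.5,0,0,-0.085,5.6,-1.1,0.5,0,0,-0.085,5.7,-0.6,0.5,0,0,-0.085,5.7,-0.2,0.5,0,0,-0.085,5.7,0.3,0.5,0,0,-0.085]'

```text
clock: 3.1
tool_pos: [0.4426, 0.2571, 0.2387]
eef_rot: [0.648, 0.761, 0.0, 0.0]
contact_force: [0.2, 0.2, -0.2]
opening: 0.452
```

```bash
python3 -c "
from h import *
plan((*c2w(-.03,.165),.172,98.8,3))
p=cam('wrist');save(p,'w1.png')
for t in ['latch_grip','panel_handle','wheel','clip','wheel_pointer']:
    for d in finder.masks_of(p,t)[:3]:
        P=pts(p,d['pixels'])
        if len(P)>20: print(t,round(d['p'],2),d['extent'],w2c(np.median(P,0)).round(3),np.median(P,0).round(3),np.percentile(P[:,2],98).round(3),rect(P[P[:,2]>np.percentile(P[:,2],98)-.006]))
"
```

```text
t 3.1 pos [0.4426 0.2571 0.2387] phi 99.1 q7 -0.89 op 0.452
-0.06,0.07,2.22,0,0,0.002, -0.06,0.07,2.22,0,0,0.002, -0.06,0.07,2.22,0,0,0.002
latch_grip 0.78 [265.2, 201.6, 339.5, 313.1] [-0.035  0.162] [0.441 0.252 0.134] 0.137 (array([446.4, 257.5]), array([13.6, 63.1]), 8.7)
latch_grip 0.42 [241.2, 266.0, 491.3, 446.8] [-0.019  0.077] [0.471 0.171 0.093] 0.124 (array([472.2, 202. ]), array([ 48.7, 181.2]), 29.4)
panel_handle 0.81 [242.3, 266.5, 488.1, 443.6] [-0.019  0.076] [0.471 0.17  0.093] 0.124 (array([485. , 205.5]), array([ 70.8, 176.2]), 28.2)
wheel 0.55 [433.5, 76.0, 606.2, 243.3] [0.08  0.223] [0.543 0.331 0.107] 0.143 (array([554.8, 326.8]), array([49.8, 49.7]), 46.3)
clip 0.96 [589.0, 53.1, 640.0, 86.5] [0.138 0.27 ] [0.593 0.388 0.102] 0.109 (array([594.7, 388.5]), array([15.3,  8.2]), 57.7)
wheel_pointer 0.67 [432.3, 79.9, 608.1, 243.8] [0.08  0.223] [0.543 0.331 0.107] 0.143 (array([554.8, 326.8]), array([49.8, 49.7]), 46.3)
```

View pics/w1.png

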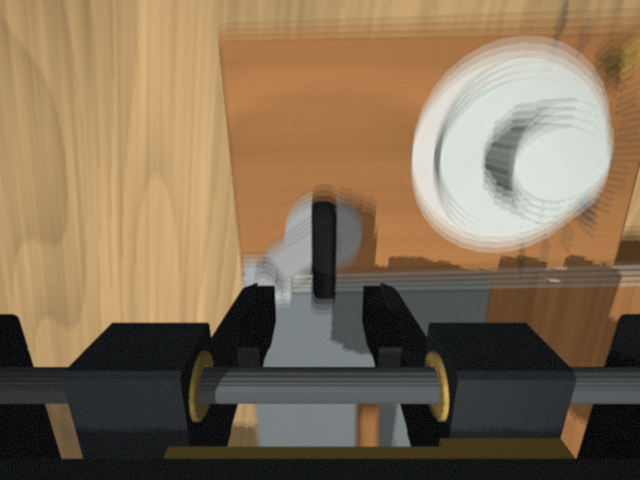

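The wrist view shows the latch bar between the fingers at pixel (323,250), the wheel hub at (560,160) and the clip at (612,62). Now I'll descend, grip and turn.

>>> carry_out --motion '[0,0.3,2.0,0,0,0,0,0,2.5,0,0,0,0,0,2.2,0,0,0,0,0,0,0,0,0]'

```text
clock: 3.9
tool_pos: [0.4454, 0.2533, 0.1708]
eef_rot: [0.65, 0.76, -0.002, 0.0]
contact_force: [0.1, -0.5, -0.5]
opening: 0.453
```

>>> carry_out --motion '[0,0,0,0,0,0,0,0,0,0,0,0,0,0,0,0,0,0,0,0,0,0,0,0.05]' --hand 0.6 --grip_force 25

```text
clock: 4.4
tool_pos: [0.4453, 0.2556, 0.1724]
eef_rot: [0.669, 0.743, 0.0, 0.0]
contact_force: [-2.1, -0.1, 5.4]
opening: 0.154
```

>>> carry_out --motion '[0,0,0,0,0,0.17,0,0,0,0,0,0.17,0,0,0,0,0,0.17,0,0,0,0,0,0.17,0,0,0,0,0,0.17,0,0,0,0,0,0.17,0,0,0,0,0,0.17,0,0,0,0,0,0.17]'

```text
clock: 5.4
tool_pos: [0.4434, 0.2568, 0.1724]
eef_rot: [0.988, 0.156, -0.001, -0.001]
contact_force: [-6.0, 1.0, 8.1]
opening: 0.155
```

>>> carry_out --motion '[0,0,0,0,0,0.08,0,0,0,0,0,0.06,0,0,0,0,0,0,0,0,0,0,0,0]'

```text
clock: 5.9
tool_pos: [0.4433, 0.2571, 0.1724]
eef_rot: [0.996, 0.09, -0.002, -0.001]
contact_force: [-6.5, 2.1, 8.3]
opening: 0.159
```

>>> carry_out --motion '[0,0,0,0,0,0,0,0,0,0,0,0,0,0,-3,0,0,0,0,0,-5,0,0,0,0,0,0,0,0,0]' --hand 4

```text
clock: 6.52
tool_pos: [0.4476, 0.2563, 0.2547]
eef_rot: [0.996, 0.088, 0.003, -0.002]
contact_force: [0.2, -0.3, 0.4]
opening: 0.459
```

```bash
sed -i 's/O=np.array(.*/O=np.array([.5033,.0990])/' h.py; python3 -c "
from h import *
plan((*c2w(-.045,0),.25,9.8,4),(*c2w(-.045,0),.172,9.8,2),(*c2w(-.02,0),.172,9.8,1),(*c2w(.147,0),.172,9.8,6))
p=cam('wrist')
for t in ['latch_grip']:
    for d in finder.masks_of(p,t)[:3]:
        P=pts(p,d['pixels'])
        if len(P)>20: print(t,round(d['p'],2),d['extent'],w2c(np.median(P,0)).round(3),np.percentile(P[:,2],98).round(3),rect(P[P[:,2]>np.percentile(P[:,2],98)-.006]))
p=cam('top')
for t in ['latch_grip','panel_handle']:
    for d in finder.masks_of(p,t)[:3]:
        P=pts(p,d['pixels'])
        if len(P)>20: print(t,round(d['p'],2),d['extent'],w2c(np.median(P,0)).round(3),np.percentile(P[:,2],98).round(3),rect(P[P[:,2]>np.percentile(P[:,2],98)-.006]))
"
```

```text
t 6.53 pos [0.4476 0.2563 0.2547] phi 10.1 q7 -1.91 op 0.459
-0.44,4.11,0.12,0,0,0.001, -0.44,4.11,0.12,0,0,0.001, -0.43,4.11,0.12,0,0,0.001, -0.43,4.11,0.12,0,0,0.001
0.00,0.00,3.90,0,0,-0.000, 0.00,0.00,3.90,0,0,-0.000
2.50,0.00,-0.00,0,0,-0.000
2.78,0.00,-0.00,0,0,-0.000, 2.78,0.00,-0.00,0,0,-0.000, 2.78,0.00,-0.00,0,0,-0.000, 2.78,0.00,-0.00,0,0,-0.000, 2.78,0.00,-0.00,0,0,-0.000, 2.78,0.00,-0.00,0,0,-0.000
latch_grip 0.62 [340.1, 63.1, 640.0, 308.6] [0.011 0.037] 0.124 (array([489.3, 152.5]), array([ 22.7, 182.2]), 17.2)
latch_grip 0.58 [263.7, 200.3, 332.7, 305.7] [-0.034  0.172] 0.137 (array([446.8, 257.4]), array([63.4, 13.8]), 10.5)
latch_grip 0.53 [152.4, 248.4, 170.4, 261.4] [-0.05   0.183] 0.258 (array([420. , 227.6]), array([14.8,  0.7]), 71.3)
panel_handle 0.9 [180.7, 183.7, 301.6, 270.3] [-0.002 -0.002] 0.121 (array([490.5, 124.6]), array([ 57.1, 138.7]), 36.1)
```

The latch is released, with its bar along case x. Next I'll push the fin open with the fingers closed.

>>> carry_out --motion '[-0.4,4.1,0.1,0,0,0,-0.4,4.1,0.1,0,0,0,-0.4,4.1,0.1,0,0,0,-0.4,4.1,0.1,0,0,0,0,0,4,0,0,0,0,0,4.2,0,0,0,1,0,0,0,0,0,1,0,0,0,0,0]' --hand 0

```text
clock: 7.78
tool_pos: [0.4796, 0.0952, 0.1662]
eef_rot: [0.996, 0.089, 0.0, 0.0]
contact_force: [0.3, -0.4, 0.0]
opening: 0.004
```

>>> carry_out --motion '[2.2,0,0,0,0,0,2.2,0,0,0,0,0,2.2,0,0,0,0,0,2.2,0,0,0,0,0,2.2,0,0,0,0,0,2.2,0,0,0,0,0,2.2,0,0,0,0,0,1.2,0,0,0,0,0]'

```text
clock: 8.78
tool_pos: [0.6431, 0.1245, 0.1676]
eef_rot: [0.996, 0.089, 0.001, 0.0]
contact_force: [-2.2, -1.3, 0.2]
opening: 0.006
```

```bash
python3 -c "
from h import *
s=state();print('tool case',w2c(s['tool_pos']))
p=cam('side')
for d in finder.masks_of(p,'panel_handle')[:2]:
    P=pts(p,d['pixels']); print(d['p'],w2c(np.median(P,0)),rect(P))
    C=w2c(P);C3=P[:,2]; m=(C3>.105)&(C3<.128);print('fin x',np.percentile(C[m],[5,50,95],axis=0).round(3).tolist())
"
```

```text
t 8.78 pos [0.6431 0.1245 0.1676] R [[0.984, 0.177, 0.001], [0.177, -0.984, -0.0], [0.001, 0.0, -1.0]] F [-2.2 -1.3  0.2] op 0.006 q [-0.28  0.89  0.03  1.58 -0.04  0.67 -1.62]
tool case [0.14211059 0.00135829]
0.67 [0.13987627 0.05473468] (array([659. , 139.7]), array([181.5, 279.4]), 10.3)
fin x [[0.082, -0.007], [0.092, 0.136], [0.16, 0.147]]
0.18 [0.13754579 0.27417995] (array([596.2, 388.2]), array([17.1, 21.7]), 35.9)
fin x [[0.133, 0.268], [0.138, 0.274], [0.143, 0.28]]
```

>>> carry_out --motion '[0.5,0,0,0,0,0,0,0,0,0,0,0,0,0,0,0,0,0,-1.5,0,0,0,0,0,0,0,-5,0,0,0,0,0,-5,0,0,0]'

```text
clock: 9.62
tool_pos: [0.6314, 0.1224, 0.2664]
eef_rot: [0.996, 0.089, -0.001, 0.0]
contact_force: [1.2, 0.9, 0.1]
opening: 0.006
```

```bash
cat > look.py <<'E'
from h import *
import sys
p=cam('top')
for t in ['grip_a','block_a','tealight','panel']:
    for d in finder.masks_of(p,t)[:5]:
        if d['p']<.3: continue
        P=pts(p,d['pixels'])
        if len(P)<30: continue
        h=np.percentile(P[:,2],90); c,w,a=rect(P[P[:,2]>h-.012])
        if w[0]<w[1]: a-=90
        col=np.median(p['frame'][d['pixels']],0)
        print(t,round(d['p'],2),'c',c,'wh',w,'long axis deg',round(a,1),'z',h.round(3),'col',col,'case',(w2c(c/1000)*1000).round())
E
python3 look.py; python3 -c "
from h import *
plan((.45,.0,.28,30,6))"
```

```text
grip_a 0.9 c [ 420.2 -146.3] wh [108.9  46.7] long axis deg 64.9 z 0.034 col [20. 18. 20.] case [-124. -228.]
grip_a 0.67 c [ 351.5 -348.1] wh [ 46.9 108.8] long axis deg -39.3 z 0.034 col [18. 16. 19.] case [-226. -415.]
block_a 0.92 c [ 207.2 -288.1] wh [109.9  44.9] long axis deg 7.9 z 0.036 col [155.  20.  18.] case [-358. -331.]
block_a 0.88 c [ 514.  -420.8] wh [108.6  43.7] long axis deg 8.5 z 0.036 col [154.  19.  17.] case [ -78. -514.]
block_a 0.69 c [ 326.6 -517.4] wh [108.5  46.1] long axis deg 3.1 z 0.036 col [182.  81.  14.] case [-279. -577.]
block_a 0.66 c [487.5 233.2] wh [278.2  49.3] long axis deg 54.4 z 0.142 col [177. 178. 177.] case [  7. 135.]
block_a 0.6 c [ 593.  -198.5] wh [ 44.2 111.4] long axis deg -62.9 z 0.036 col [138.   94.   58.5] case [  38. -308.]
tealight 0.8 c [ 492.7 -277. ] wh [54.5 55.8] long axis deg -87.0 z 0.043 col [179. 168. 166.] case [ -74. -369.]
panel 0.56 c [625.7  65.3] wh [279.6 141.2] long axis deg 8.9 z 0.094 col [88. 91. 97.] case [115. -54.]
t 9.88 pos [0.6314 0.1225 0.2652] phi 10.2 q7 -1.62 op 0.007
-3.34,1.47,-0.25,0,0,-0.058, -3.42,1.28,-0.25,0,0,-0.058, -3.48,1.08,-0.25,0,0,-0.058, -3.54,0.88,-0.25,0,0,-0.058, -3.59,0.67,-0.25,0,0,-0.058, -3.62,0.47,-0.25,0,0,-0.058
```

The panel is open. Block first.

```bash
python3 -c "
from h import *
plan((.61,-.04,.24,63,6),(.593,-.1985,.19,117,6),(.593,-.1985,.073,117,3))"
```

```text
t 9.88 pos [0.6314 0.1225 0.2652] phi 10.2 q7 -1.62 op 0.007
-0.83,2.60,0.42,0,0,-0.154, -1.22,2.44,0.42,0,0,-0.154, -1.58,2.23,0.42,0,0,-0.154, -1.90,1.96,0.42,0,0,-0.154, -2.18,1.65,0.42,0,0,-0.154, -2.40,1.29,0.42,0,0,-0.154
-2.48,0.95,0.83,0,0,-0.157, -2.60,0.55,0.83,0,0,-0.157, -2.65,0.13,0.83,0,0,-0.157, -2.64,-0.28,0.83,0,0,-0.157, -2.56,-0.69,0.83,0,0,-0.157, -2.42,-1.09,0.83,0,0,-0.157
0.00,0.00,3.90,0,0,-0.000, 0.00,0.00,3.90,0,0,-0.000, 0.00,0.00,3.90,0,0,-0.000
```

>>> carry_out --motion '[-0.8,2.6,0.4,0,0,-0.155,-1.2,2.4,0.4,0,0,-0.155,-1.6,2.2,0.4,0,0,-0.155,-1.9,2.0,0.4,0,0,-0.155,-2.2,1.7,0.4,0,0,-0.155,-2.4,1.3,0.4,0,0,-0.155]' --hand 6.8

```text
clock: 10.62
tool_pos: [0.6104, -0.041, 0.2396]
eef_rot: [0.849, 0.528, -0.002, -0.001]
contact_force: [0.9, -1.2, 0.3]
opening: 0.661
```

>>> carry_out --motion '[-2.5,1.0,0.8,0,0,-0.157,-2.6,0.6,0.8,0,0,-0.157,-2.7,0.1,0.8,0,0,-0.157,-2.6,-0.3,0.8,0,0,-0.157,-2.6,-0.7,0.8,0,0,-0.157,-2.4,-1.1,0.8,0,0,-0.157,0,0,0,0,0,0,0,0,0,0,0,0]'

```text
clock: 11.62
tool_pos: [0.596, -0.1976, 0.1931]
eef_rot: [0.52, 0.854, 0.001, -0.001]
contact_force: [-0.5, 0.2, 0.0]
opening: 0.773
```

```bash
cat > wl.py <<'E'
from h import *
import sys
p=cam('wrist'); t=sys.argv[1]
for d in finder.masks_of(p,t)[:3]:
    P=pts(p,d['pixels'])
    if len(P)<30: continue
    h=np.percentile(P[:,2],90); c,w,a=rect(P[P[:,2]>h-.012])
    if w[0]<w[1]: a-=90
    print(t,round(d['p'],2),d['extent'],'c',c,'wh',w,'long',round(a,1),'z',h.round(3),'col',np.median(p['frame'][d['pixels']],0))
E
python3 wl.py block_a;python3 -c "
from h import *
plan((.593,-.1985,.073,117,4))"
```

```text
block_a 0.73 [280.0, 155.3, 344.1, 302.4] c [ 594.6 -198.3] wh [ 43.9 108.6] long -63.0 z 0.036 col [148. 114.  78.]
t 11.72 pos [ 0.5965 -0.1972  0.1939] phi 117.5 q7 0.24 op 0.765
0.01,-0.09,3.02,0,0,0.002, 0.01,-0.09,3.02,0,0,0.002, 0.01,-0.09,3.02,0,0,0.002, 0.01,-0.09,3.02,0,0,0.002
```

>>> carry_out --motion '[0,-0.2,3,0,0,0,0,0,3,0,0,0,0,0,3,0,0,0,0,0,3,0,0,0,0,0,0,0,0,0]'

```text
clock: 12.35
tool_pos: [0.5934, -0.1986, 0.0722]
eef_rot: [0.519, 0.855, -0.0, -0.002]
contact_force: [-0.1, 0.7, 0.8]
opening: 0.773
```

>>> carry_out --motion '[0,0,0,0,0,0,0,0,0,0,0,0,0,0,0,0,0,0,0,0,0,0,0,0,0,0,0,0,0,0]' --hand 3 --grip_force 25

```text
clock: 12.98
tool_pos: [0.595, -0.2005, 0.075]
eef_rot: [0.519, 0.855, 0.0, 0.001]
contact_force: [-1.0, 0.6, 6.6]
opening: 0.498
```

>>> carry_out --motion '[0,0,-4,0,0,0,0,0,-5,0,0,0,0,0,-5,0,0,0,0,0,-3,0,0,0]'

```text
clock: 13.48
tool_pos: [0.5948, -0.2005, 0.2465]
eef_rot: [0.519, 0.855, 0.0, 0.001]
contact_force: [1.5, -0.1, -1.7]
opening: 0.496
```

```bash
python3 -c "
from h import *
plan((*c2w(-.033,-.062),.25,99.8,7),(*c2w(-.033,-.062),.1,99.8,4))"
```

```text
t 13.47 pos [ 0.5948 -0.2005  0.2465] phi 117.4 q7 0.28 op 0.496
3.70,0.09,-0.05,0,0,0.044, 3.70,-0.07,-0.05,0,0,0.044, 3.69,-0.23,-0.05,0,0,0.044, 3.68,-0.39,-0.05,0,0,0.044, 3.66,-0.56,-0.05,0,0,0.044, 3.63,-0.72,-0.05,0,0,0.044, 3.60,-0.87,-0.05,0,0,0.044
0.00,0.00,3.75,0,0,-0.000, 0.00,0.00,3.75,0,0,-0.000, 0.00,0.00,3.75,0,0,-0.000, 0.00,0.00,3.75,0,0,-0.000
```

>>> carry_out --motion '[3.7,0.1,0,0,0,0.044,3.7,-0.1,0,0,0,0.044,3.7,-0.2,0,0,0,0.044,3.7,-0.4,0,0,0,0.044,3.7,-0.6,0,0,0,0.044,3.6,-0.7,0,0,0,0.044,3.6,-0.9,0,0,0,0.044,0,0,0,0,0,0]'

```text
clock: 14.48
tool_pos: [0.4789, 0.0356, 0.2442]
eef_rot: [0.642, 0.767, 0.0, -0.0]
contact_force: [0.6, 0.5, -0.4]
opening: 0.496
```

```bash
python3 -c "
from h import *
plan((*c2w(-.033,-.062),.095,99.8,4))"
```

```text
t 14.47 pos [0.4789 0.0356 0.2442] phi 100.1 q7 -0.46 op 0.496
-0.09,0.04,3.73,0,0,0.001, -0.09,0.04,3.73,0,0,0.001, -0.09,0.05,3.73,0,0,0.001, -0.09,0.05,3.73,0,0,0.001
```

>>> carry_out --motion '[-0.2,0.1,3.7,0,0,0,-0.2,0.1,3.7,0,0,0,0,0,3.7,0,0,0,0,0,3.7,0,0,0,0,0,0,0,0,0]'

```text
clock: 15.1
tool_pos: [0.4834, 0.0282, 0.0945]
eef_rot: [0.644, 0.765, -0.001, 0.0]
contact_force: [-0.3, 0.2, -0.7]
opening: 0.498
```

>>> carry_out --motion '[0,0,0,0,0,0,0,0,0,0,0,0,0,0,0,0,0,0,0,0,-4,0,0,0,0,0,-6,0,0,0,0,0,-6,0,0,0]' --hand 5.3

```text
clock: 15.85
tool_pos: [0.4823, 0.0288, 0.2576]
eef_rot: [0.644, 0.765, -0.0, -0.0]
contact_force: [1.0, 0.1, -0.7]
opening: 0.606
```

```bash
python3 look.py|grep -v 'z 0.1'; python3 -c "
from h import *
plan((.4202,-.1463,.19,64.9,6),(.4202,-.1463,.073,64.9,4))"
```

```text
grip_a 0.81 c [ 352.  -348.1] wh [ 47.5 109. ] long axis deg -39.1 z 0.034 col [17. 16. 18.] case [-225. -415.]
grip_a 0.46 c [ 395.9 -138.2] wh [103.7  96.8] long axis deg 65.4 z 0.035 col [21. 20. 17.] case [-146. -215.]
block_a 0.94 c [ 207.6 -288.2] wh [110.   44.2] long axis deg 7.9 z 0.037 col [149.   19.   16.5] case [-357. -331.]
block_a 0.85 c [ 326.7 -516.3] wh [108.6  45.1] long axis deg 4.4 z 0.036 col [176.  77.  13.] case [-279. -576.]
block_a 0.8 c [ 515.1 -421.4] wh [109.9  45.4] long axis deg 9.1 z 0.037 col [146.  18.  16.] case [ -77. -515.]
tealight 0.9 c [ 492.7 -276.8] wh [54.7 56.1] long axis deg -89.4 z 0.042 col [169. 157. 157.] case [ -74. -369.]
panel 0.61 c [620.7 130.6] wh [282.  275.1] long axis deg 5.0 z 0.095 col [84. 86. 92.] case [121.  11.]
t 16.1 pos [0.4824 0.0285 0.2556] phi 99.8 q7 -0.47 op 0.602
-2.70,-1.52,1.09,0,0,0.101, -2.84,-1.23,1.09,0,0,0.101, -2.95,-0.94,1.09,0,0,0.101, -3.03,-0.64,1.09,0,0,0.101, -3.07,-0.33,1.09,0,0,0.101, -3.09,-0.02,1.09,0,0,0.101
0.00,0.00,2.93,0,0,-0.000, 0.00,0.00,2.93,0,0,-0.000, 0.00,0.00,2.93,0,0,-0.000, 0.00,0.00,2.93,0,0,-0.000
```

>>> carry_out --motion '[-2.7,-1.5,1.1,0,0,0.1,-2.8,-1.2,1.1,0,0,0.1,-2.9,-0.9,1.1,0,0,0.1,-3.0,-0.6,1.1,0,0,0.1,-3.1,-0.3,1.1,0,0,0.1,-3.1,0,1.1,0,0,0.1,0,0,0,0,0,0,0,0,0,0,0,0]' --hand 7

```text
clock: 17.1
tool_pos: [0.4229, -0.1444, 0.189]
eef_rot: [0.841, 0.541, -0.0, -0.001]
contact_force: [0.3, 0.2, 0.6]
opening: 0.794
```

```bash
python3 wl.py grip_a;python3 -c "
from h import *
plan((.4202,-.1463,.073,64.9,4))"
```

```text
grip_a 0.84 [280.6, 412.4, 396.6, 447.6] c [ 414.9 -242.9] wh [215.3  97.5] long 57.9 z 0.032 col [15. 15. 16.]
grip_a 0.83 [284.7, 158.2, 350.6, 307.3] c [ 421.8 -145.8] wh [108.7  46. ] long 65.0 z 0.034 col [24. 24. 25.]
t 17.2 pos [ 0.4234 -0.1441  0.1895] phi 65.6 q7 -0.66 op 0.796
-0.08,-0.05,2.91,0,0,0.003, -0.08,-0.05,2.91,0,0,0.003, -0.08,-0.05,2.91,0,0,0.003, -0.08,-0.05,2.91,0,0,0.003
```

>>> carry_out --motion '[-0.2,-0.1,2.9,0,0,0.01,0,0,2.9,0,0,0,0,0,2.9,0,0,0,0,0,2.9,0,0,0,0,0,0,0,0,0]'

```text
clock: 17.82
tool_pos: [0.4228, -0.1469, 0.0938]
eef_rot: [0.843, 0.538, -0.002, -0.001]
contact_force: [-0.6, 0.2, 0.5]
opening: 0.791
```

>>> carry_out --motion '[0,0,0,0,0,0,0,0,0,0,0,0,0,0,0,0,0,0,0,0,0,0,0,0,0,0,0,0,0,0]' --hand 3 --grip_force 25

```text
clock: 18.45
tool_pos: [0.4221, -0.1479, 0.0947]
eef_rot: [0.844, 0.536, -0.002, -0.001]
contact_force: [-0.2, 1.0, 6.5]
opening: 0.505
```

>>> carry_out --motion '[0,0,-4,0,0,0,0,0,-5,0,0,0,0,0,-5,0,0,0,0,0,-3,0,0,0]'

```text
clock: 18.95
tool_pos: [0.4233, -0.148, 0.2665]
eef_rot: [0.844, 0.536, -0.002, -0.0]
contact_force: [-0.0, 0.4, -2.2]
opening: 0.502
```

```bash
python3 -c "
from h import *
plan((*c2w(-.033,.062),.25,99.8,7),(*c2w(-.033,.062),.095,99.8,4))"
```

```text
t 18.95 pos [ 0.4233 -0.148   0.2665] phi 64.8 q7 -0.78 op 0.502
4.13,-1.36,0.24,0,0,-0.087, 4.24,-1.00,0.24,0,0,-0.087, 4.31,-0.62,0.24,0,0,-0.087, 4.35,-0.25,0.24,0,0,-0.087, 4.35,0.13,0.24,0,0,-0.087, 4.32,0.51,0.24,0,0,-0.087, 4.26,0.89,0.24,0,0,-0.087
0.00,0.00,3.88,0,0,-0.000, 0.00,0.00,3.88,0,0,-0.000, 0.00,0.00,3.88,0,0,-0.000, 0.00,0.00,3.88,0,0,-0.000
```

```bash
python3 -c "
from h import *
state()
p=cam('side');save(p,'s1.png',(220,120,460,300),3)
p=cam('wrist')
for d in finder.masks_of(p,'grip_a')[:2]:
    P=pts(p,d['pixels']);print(d['p'],d['extent'],P.mean(0) if len(P) else '',np.percentile(P[:,2],[5,95]))
"
```

```text
t 18.95 pos [ 0.4233 -0.148   0.2665] R [[0.426, 0.905, -0.003], [0.905, -0.426, -0.001], [-0.002, -0.002, -1.0]] F [-0.   0.4 -2.2] op 0.502 q [ 0.59  0.57 -0.56  2.11  0.53  0.61 -0.78]
0.95 [306.5, 357.1, 380.1, 414.1] [ 0.35764663 -0.35217502  0.02582345] [0.00679383 0.03405273]
0.59 [265.1, 172.7, 369.5, 367.6] [ 0.43328386 -0.13267705  0.20502982] [0.19710341 0.20791728]
```

View pics/s1.png

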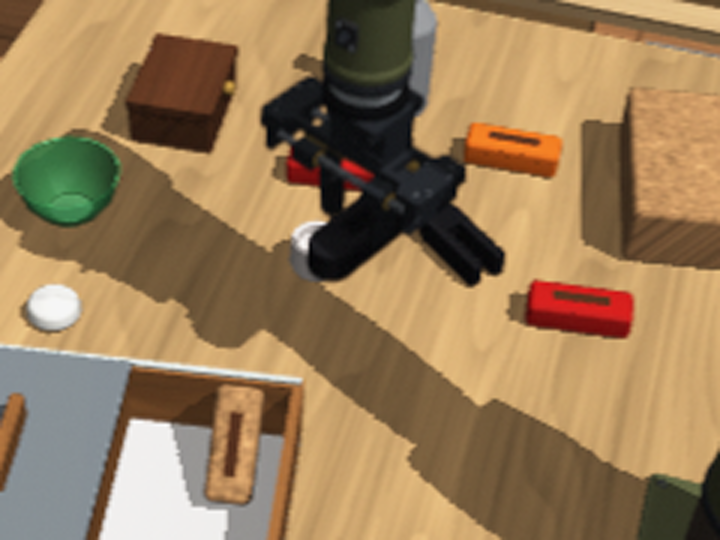

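The side view shows the block lying in the well at crop (235,445). The grip is held, but only by its top 6 mm or so. I'll carry it with more force and at a moderate speed.

>>> carry_out --motion '[4.1,-1.4,0.2,0,0,-0.087,4.2,-1.0,0.2,0,0,-0.087,4.3,-0.6,0.2,0,0,-0.087,4.3,-0.3,0.2,0,0,-0.087,4.3,0.1,0.2,0,0,-0.087,4.3,0.5,0.2,0,0,-0.087,4.3,0.9,0.2,0,0,-0.087,0,0,0,0,0,0]' --grip_force 40

```text
clock: 20.1
tool_pos: [0.4579, 0.1573, 0.2483]
eef_rot: [0.642, 0.767, -0.002, -0.003]
contact_force: [0.2, -1.2, -0.4]
opening: 0.364
```

```bash
python3 -c "
from h import *
plan((*c2w(-.033,.062),.115,99.8,4))"
```

```text
t 20.1 pos [0.4579 0.1573 0.2483] phi 100.1 q7 -0.92 op 0.364
-0.08,0.04,3.33,0,0,0.001, -0.08,0.04,3.33,0,0,0.001, -0.08,0.04,3.33,0,0,0.001, -0.08,0.04,3.33,0,0,0.001
```

Opening is now 0.364, so the grip was lost. I'll find it.

```bash
python3 look.py|grep -E 'grip|teal'; python3 -c "
from h import *
p=cam('side');save(p,'s2.png',(190,150,470,360),2.7)
for d in finder.masks_of(p,'grip_a')[:3]:
    P=pts(p,d['pixels']);print(d['p'].__round__(2),d['extent'],P.mean(0).round(3),rect(P),w2c(P.mean(0)))
"
```

```text
grip_a 0.7 c [622.4 120.9] wh [261.7 249.8] long axis deg 9.9 z 0.095 col [84. 84. 90.] case [121.   1.]
grip_a 0.67 c [ 351.1 -347.6] wh [ 45.8 106.2] long axis deg -38.9 z 0.034 col [17. 16. 18.] case [-226. -414.]
tealight 0.77 c [ 494.  -277.5] wh [55.2 55.6] long axis deg -43.5 z 0.043 col [177. 165. 164.] case [ -73. -369.]
tealight 0.73 c [516.5 269.7] wh [185.2  61.6] long axis deg 61.4 z 0.142 col [175. 175. 174.] case [ 42. 166.]
0.97 [362.9, 187.7, 389.0, 216.1] [ 0.347 -0.339  0.023] (array([ 350.6, -359.4]), array([ 80.6, 129.7]), 53.3) [-0.22872385 -0.40524293]
0.66 [276.3, 299.3, 302.7, 319.4] [0.444 0.196 0.097] (array([448.8, 185.7]), array([65.2, 41.8]), 67.5) [-0.0415186   0.10514376]
0.21 [285.6, 258.4, 306.8, 289.2] [0.478 0.07  0.073] (array([469. ,  83.2]), array([ 48.5, 196.5]), 19.8) [-0.02985105 -0.02399741]
```

View pics/s2.png

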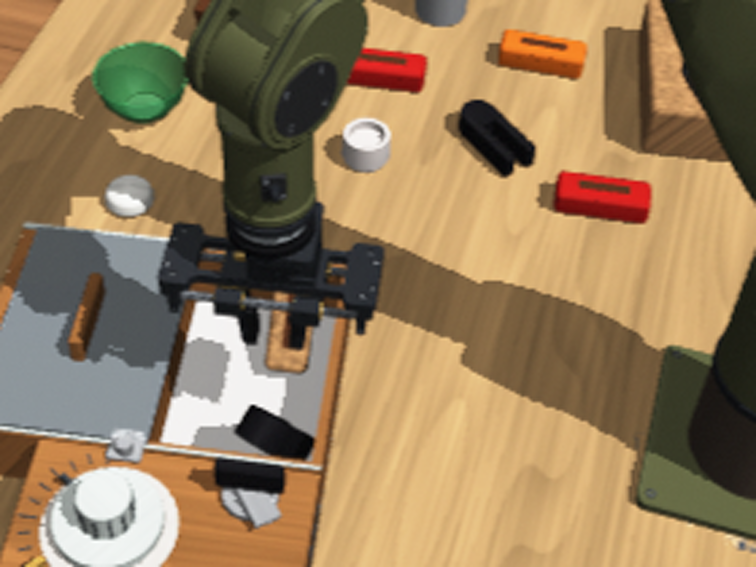

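The slip dropped the grip, but it landed in the well area at crop (275,432), leaning at the left wall. I'll back off and look closer.

>>> carry_out --motion '[-4,0,-3,0,0,0,-4,0,0,0,0,0,0,0,0,0,0,0,0,0,0,0,0,0]' --hand 7

```text
clock: 20.95
tool_pos: [0.472, 0.0746, 0.2798]
eef_rot: [0.645, 0.764, -0.002, -0.002]
contact_force: [-0.2, 1.2, 0.2]
opening: 0.768
```

```bash
python3 -c "
from h import *
state()
p=cam('wrist');save(p,'w2.png')
for d in finder.masks_of(p,'grip_a')[:3]:
    P=pts(p,d['pixels'])
    if len(P)<30: continue
    C=w2c(P);print(d['p'].__round__(2),d['extent'],rect(P))
    # height along long axis
    q=C-C.mean(0);u=np.linalg.svd(q[::5],full_matrices=False)[2][0];s=q@u
    for a,b in zip(np.percentile(s,[0,20,40,60,80]),np.percentile(s,[20,40,60,80,100])):
        m=(s>=a)&(s<=b);print((C[m].mean(0)*1000).round(),np.percentile(P[m,2],[10,50,90]).round(3))
"
```

```text
t 20.95 pos [0.472  0.0746 0.2798] R [[-0.169, 0.986, -0.005], [0.986, 0.169, -0.001], [0.0, -0.005, -1.0]] F [-0.2  1.2  0.2] op 0.768 q [ 0.2   0.62 -0.72  2.    0.6   0.75 -0.72]
0.6 [271.5, 14.4, 366.5, 140.3] (array([449.5, 182.2]), array([92.4, 62.6]), 70.3)
[-21. 111.] [0.101 0.108 0.113]
[-28. 100.] [0.105 0.115 0.12 ]
[-34.  90.] [0.105 0.112 0.118]
[-39.  81.] [0.084 0.093 0.102]
[-50.  64.] [0.034 0.056 0.075]
```

View pics/w2.png

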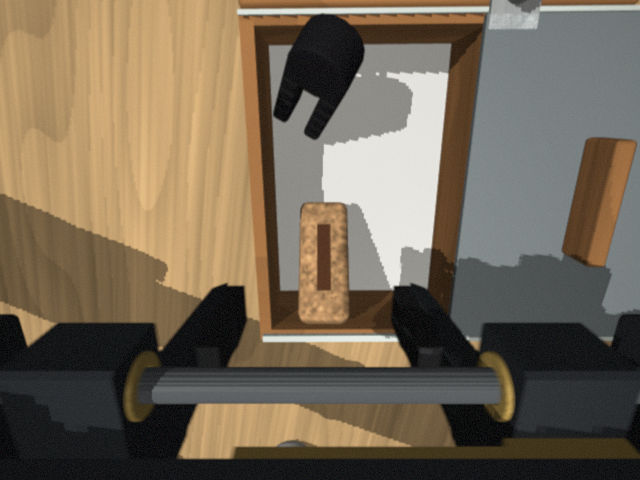

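The wrist view shows the U leaning bow-up at the left wall, bow at (333,55) and handle ends at (300,125). The block lies flat at (323,262). I'll regrip the U near its bow, move it toward the middle and lay it down.

```bash
python3 -c "
from h import *
plan((*c2w(-.030,.095),.24,68,4),(*c2w(-.030,.095),.153,68,3))"
```

```text
t 21.05 pos [0.4719 0.0755 0.2798] phi 99.8 q7 -0.71 op 0.795
2.82,0.12,1.00,0,0,0.139, 2.81,-0.27,1.00,0,0,0.139, 2.75,-0.65,1.00,0,0,0.139, 2.63,-1.03,1.00,0,0,0.139
0.00,0.00,2.90,0,0,-0.000, 0.00,0.00,2.90,0,0,-0.000, 0.00,0.00,2.90,0,0,-0.000
```

>>> carry_out --motion '[2.8,0.1,1,0,0,0.139,2.8,-0.3,1,0,0,0.139,2.8,-0.6,1,0,0,0.139,2.6,-1.0,1,0,0,0.139,0,0,2.9,0,0,0,0,0,2.9,0,0,0,0,0,2.9,0,0,0,0,0,0,0,0,0]'

```text
clock: 22.05
tool_pos: [0.4566, 0.1872, 0.1515]
eef_rot: [0.829, 0.559, -0.004, -0.001]
contact_force: [0.2, -0.3, 1.2]
opening: 0.796
```

>>> carry_out --motion '[0,0,0,0,0,0,0,0,0,0,0,0,0,0,0,0,0,0,0,0,0,0,0,0,0,0,0,0,0,0]' --hand 3 --grip_force 25

```text
clock: 22.68
tool_pos: [0.4581, 0.1866, 0.1532]
eef_rot: [0.83, 0.558, -0.002, -0.001]
contact_force: [0.2, 0.4, 4.7]
opening: 0.517
```

```bash
python3 -c "
from h import *
plan((*c2w(-.030,.095),.20,68,2),(*c2w(.03,.05),.20,99.8,5))"
```

```text
t 22.68 pos [0.4581 0.1866 0.1532] phi 67.9 q7 -1.53 op 0.517
0.03,-0.04,-2.34,0,0,-0.001, 0.03,-0.04,-2.34,0,0,-0.001
-0.13,1.49,-0.00,0,0,-0.111, -0.30,1.47,-0.00,0,0,-0.111, -0.46,1.43,-0.00,0,0,-0.111, -0.61,1.37,-0.00,0,0,-0.111, -0.76,1.29,-0.00,0,0,-0.111
```

>>> carry_out --motion '[0,0,-2,0,0,0,0,0,-2,0,0,0,-0.1,1.5,0,0,0,-0.111,-0.3,1.5,0,0,0,-0.111,-0.5,1.4,0,0,0,-0.111,-0.6,1.4,0,0,0,-0.111,-0.8,1.3,0,0,0,-0.111,0,0,0,0,0,0]'

```text
clock: 23.68
tool_pos: [0.5254, 0.1502, 0.1917]
eef_rot: [0.646, 0.763, -0.003, -0.002]
contact_force: [-0.6, 0.8, -1.0]
opening: 0.519
```

```bash
python3 -c "
from h import *
state()
p=cam('side');save(p,'s3.png',(220,220,360,360),4)
"
```

```text
t 23.68 pos [0.5254 0.1502 0.1917] R [[-0.164, 0.986, -0.006], [0.986, 0.164, -0.002], [-0.001, -0.006, -1.0]] F [-0.6  0.8 -1. ] op 0.519 q [-0.    0.82 -0.62  1.88  0.73  0.69 -0.89]
```

View pics/s3.png

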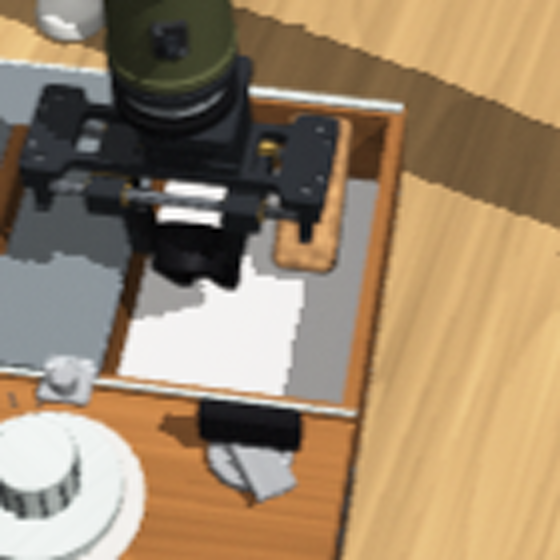

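The side view shows the U held in the jaws over the open well, with the latch still released. I'll lower it and let it go.

>>> carry_out --motion '[0,0,1.8,0,0,0,0,0,1.8,0,0,0,0,0,0,0,0,0]'

```text
clock: 24.1
tool_pos: [0.5237, 0.1516, 0.1546]
eef_rot: [0.644, 0.765, -0.004, -0.002]
contact_force: [0.1, 0.3, -1.0]
opening: 0.522
```

>>> carry_out --motion '[0,0,0,0,0,0,0,0,0,0,0,0,0,0,-4,0,0,0,0,0,-6,0,0,0,-5,0,-2,0,0,0,-4,0,0,0,0,0,0,0,0,0,0,0]' --hand 6

```text
clock: 24.98
tool_pos: [0.5412, 0.0585, 0.2766]
eef_rot: [0.648, 0.762, -0.003, -0.0]
contact_force: [0.6, 1.2, 0.3]
opening: 0.679
```

```bash
cat > well.py <<'E'
from h import *
state()
p=cam('wrist')
for t in ['grip_a','block_a']:
  for d in finder.masks_of(p,t)[:3]:
    P=pts(p,d['pixels'])
    if len(P)<30 or d['p']<.3: continue
    h=np.percentile(P[:,2],95); c,w,a=rect(P[P[:,2]>h-.015])
    print(t,d['p'].__round__(2),d['extent'],'zpct',np.percentile(P[:,2],[10,50,90,99]).round(3),c,w,a,'case',(1000*w2c(c/1000)).round())
E
python3 well.py
```

```text
t 24.98 pos [0.5412 0.0585 0.2766] R [[-0.161, 0.987, -0.005], [0.987, 0.161, -0.004], [-0.004, -0.005, -1.0]] F [0.6 1.2 0.3] op 0.679 q [ 0.23  0.7  -0.73  1.82  0.61  0.86 -0.63]
grip_a 0.59 [278.0, 0.0, 346.3, 149.4] zpct [0.045 0.067 0.078 0.081] [515.1 188.2] [46.  49.1] 11.5 case [27. 86.]
block_a 0.66 [217.9, 174.5, 275.9, 301.7] zpct [0.046 0.074 0.097 0.102] [488.7  21.9] [46.7 79.3] 1.3 case [-28. -73.]
```

```bash
python3 -c "
from h import *
p=cam('wrist');save(p,'w3.png')
for d in finder.masks_of(p,'grip_a')[:1]:
    P=pts(p,d['pixels']);C=w2c(P)
    for a in range(20,130,15):
        m=(C[:,1]*1000>a)&(C[:,1]*1000<a+15)
        if m.sum()>10: print(a,C[m,0].min().round(3),C[m,0].max().round(3),np.percentile(P[m,2],[10,50,90]).round(3))
"
```

```text
20 0.001 0.051 [0.045 0.049 0.051]
35 0.005 0.05 [0.051 0.055 0.057]
50 0.004 0.053 [0.057 0.061 0.063]
65 -0.001 0.05 [0.065 0.067 0.07 ]
80 0.004 0.054 [0.071 0.073 0.076]
95 0.006 0.053 [0.076 0.078 0.081]
110 0.009 0.05 [0.055 0.063 0.074]
```

View pics/w3.png

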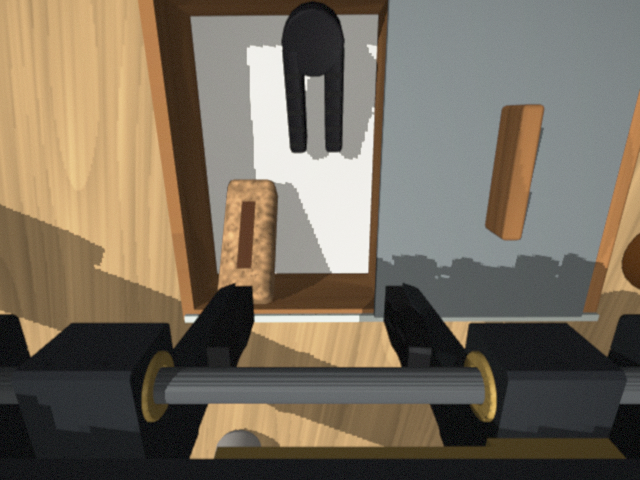

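The wrist view shows the U tilted about 21° against the left wall. The block also seems to rest on the right wall, around pixel (250,295). I'll press the U flat first, then check the block.

```bash
python3 -c "
from h import *
plan((*c2w(.028,.088),.16,99.8,4),(*c2w(.028,.08),.113,99.8,3))"
```

```text
t 25.23 pos [0.5403 0.0645 0.2766] phi 99.8 q7 -0.63 op 0.682
3.21,-0.06,2.92,0,0,0.000, 3.21,-0.06,2.92,0,0,0.000, 3.21,-0.06,2.92,0,0,0.000, 3.21,-0.06,2.92,0,0,0.000
-0.27,0.00,1.57,0,0,-0.000, -0.27,0.00,1.57,0,0,-0.000, -0.27,0.00,1.57,0,0,-0.000
```

>>> carry_out --motion '[3.2,0,2.9,0,0,0,3.2,0,2.9,0,0,0,3.2,0,2.9,0,0,0,3.2,0,2.9,0,0,0,-0.3,0,1,0,0,0,-0.4,0,1,0,0,0,-0.5,0,1,0,0,0,-0.5,0,0.8,0,0,0]' --hand 0

```text
clock: 26.22
tool_pos: [0.5216, 0.1707, 0.1221]
eef_rot: [0.646, 0.764, -0.002, -0.001]
contact_force: [-0.8, -0.3, 0.3]
opening: 0.005
```

>>> carry_out --motion '[-0.3,0,0.5,0,0,0,-0.3,0,0.4,0,0,0,0,0,-5,0,0,0,-5,0,-5,0,0,0,-6,0,-3,0,0,0,-6,0,0,0,0,0,-3,0,0,0,0,0,0,0,0,0,0,0]'

```text
clock: 27.22
tool_pos: [0.5549, -0.0245, 0.2353]
eef_rot: [0.647, 0.762, -0.003, -0.001]
contact_force: [-0.2, -0.0, -0.0]
opening: 0.002
```

```bash
cat > well.py <<'E'
from h import *
state()
p=cam('wrist');save(p,'well.png')
for t in ['grip_a','block_a']:
  for d in finder.masks_of(p,t)[:2]:
    P=pts(p,d['pixels'])
    if len(P)<30 or d['p']<.3: continue
    C=w2c(P); print(t,d['p'].__round__(2),d['extent'])
    for a in range(-150,150,15):
        m=(C[:,1]*1000>a)&(C[:,1]*1000<a+15)
        if m.sum()>20: print(a,np.percentile(C[m,0],[2,98]).round(3),np.percentile(P[m,2],[10,50,90]).round(3))
E
python3 well.py
```

```text
t 27.23 pos [ 0.5549 -0.0245  0.2353] R [[-0.162, 0.987, -0.005], [0.987, 0.162, -0.003], [-0.002, -0.006, -1.0]] F [-0.2 -0.  -0. ] op 0.002 q [ 0.36  0.77 -0.7   1.83  0.68  0.81 -0.53]
grip_a 0.85 [279.9, 1.6, 348.8, 33.3]
0 [0.007 0.05 ] [0.021 0.039 0.043]
15 [0.006 0.05 ] [0.04  0.043 0.044]
grip_a 0.79 [53.5, 412.5, 126.9, 458.6]
block_a 0.66 [184.9, 68.5, 265.6, 219.5]
-120 [-0.049 -0.009] [0.084 0.09  0.095]
-105 [-0.049 -0.009] [0.094 0.1   0.102]
-90 [-0.049 -0.009] [0.085 0.091 0.096]
-75 [-0.049 -0.009] [0.074 0.08  0.085]
-60 [-0.049 -0.009] [0.062 0.068 0.074]
-45 [-0.049 -0.009] [0.05  0.056 0.062]
-30 [-0.049 -0.009] [0.04  0.045 0.05 ]
```

The U now lies flat. The block leans on the right wall at about 40°, with its top at 0.10 near y=-105. I'll regrip it and move it inward.

```bash
python3 -c "
from h import *
plan((*c2w(-.029,-.075),.19,99.8,3),(*c2w(-.029,-.075),.115,99.8,4))"
```

```text
t 27.38 pos [ 0.5546 -0.0191  0.2358] phi 99.8 q7 -0.53 op 0.003
1.67,-1.98,1.53,0,0,0.000, 1.67,-1.98,1.53,0,0,0.000, 1.67,-1.98,1.53,0,0,0.000
0.00,0.00,1.88,0,0,-0.000, 0.00,0.00,1.88,0,0,-0.000, 0.00,0.00,1.88,0,0,-0.000, 0.00,0.00,1.88,0,0,-0.000
```

>>> carry_out --motion '[1.7,-2,1.5,0,0,0,1.7,-2,1.5,0,0,0,1.7,-2,1.5,0,0,0,0,0,0,0,0,0]' --hand 5.6

```text
clock: 27.88
tool_pos: [0.4847, 0.0219, 0.1906]
eef_rot: [0.642, 0.767, -0.003, -0.003]
contact_force: [1.3, 0.4, 0.3]
opening: 0.433
```

>>> carry_out --motion '[0,0,1.9,0,0,0,0,0,1.9,0,0,0,0,0,1.9,0,0,0,0,0,1.8,0,0,0,0,0,0,0,0,0]'

```text
clock: 28.5
tool_pos: [0.4871, 0.0197, 0.1154]
eef_rot: [0.644, 0.765, -0.002, -0.002]
contact_force: [-0.7, -0.2, -0.0]
opening: 0.632
```

>>> carry_out --motion '[0,0,0,0,0,0,0,0,0,0,0,0,0,0,0,0,0,0,0,0,0,0,0,0]' --hand 3

```text
clock: 29.0
tool_pos: [0.4869, 0.0193, 0.1164]
eef_rot: [0.645, 0.764, -0.001, -0.001]
contact_force: [0.1, 0.6, 3.7]
opening: 0.498
```

>>> carry_out --motion '[0,0,-2,0,0,0,1.5,0,-0.5,0,0,0,1.7,0,0,0,0,0,0,0,2,0,0,0,0,0,0,0,0,0]'

```text
clock: 29.62
tool_pos: [0.4801, 0.0514, 0.12]
eef_rot: [0.644, 0.765, -0.003, -0.002]
contact_force: [0.4, -0.3, -1.2]
opening: 0.496
```

>>> carry_out --motion '[0,0,0,0,0,0,0,0,0,0,0,0,0,0,-4,0,0,0,0,0,-6,0,0,0,-5,0,-3,0,0,0,-4,0,0,0,0,0,0,0,0,0,0,0,0,0,0,0,0,0]' --hand 5.6

```text
clock: 30.62
tool_pos: [0.4966, -0.0375, 0.2511]
eef_rot: [0.645, 0.764, -0.002, -0.002]
contact_force: [-0.6, 0.2, -0.2]
opening: 0.635
```

```bash
python3 well.py; python3 look.py | grep grip
```

```text
t 30.62 pos [ 0.4966 -0.0375  0.2511] R [[-0.168, 0.986, -0.005], [0.986, 0.168, -0.001], [0.0, -0.005, -1.0]] F [-0.6  0.2 -0.2] op 0.635 q [ 0.42  0.69 -0.72  1.98  0.68  0.74 -0.55]
grip_a 0.94 [361.7, 0.7, 433.0, 33.1]
0 [0.005 0.05 ] [0.02  0.039 0.043]
15 [0.005 0.05 ] [0.023 0.042 0.044]
block_a 0.86 [282.9, 46.3, 345.5, 189.6]
-120 [-0.048 -0.011] [0.04  0.043 0.045]
-105 [-0.05  -0.009] [0.043 0.045 0.046]
-90 [-0.051 -0.009] [0.043 0.045 0.046]
-75 [-0.05  -0.008] [0.043 0.045 0.046]
-60 [-0.052 -0.009] [0.042 0.045 0.046]
-45 [-0.051 -0.009] [0.043 0.045 0.046]
-30 [-0.052 -0.01 ] [0.043 0.045 0.046]
-15 [-0.051 -0.011] [0.041 0.044 0.046]
grip_a 0.58 c [516.4 166.5] wh [ 44.6 106. ] long axis deg -80.1 z 0.044 col [18. 16. 19.] case [24. 64.]
```

The block is flat. Now the second grip.

```bash
python3 -c "
from h import *
plan((.3515,-.348,.21,140.8,8))"
```

```text
t 31.02 pos [ 0.4968 -0.0374  0.2509] phi 99.8 q7 -0.55 op 0.635
-3.52,-2.45,0.51,0,0,-0.090, -3.29,-2.75,0.51,0,0,-0.090, -3.03,-3.04,0.51,0,0,-0.090, -2.74,-3.29,0.51,0,0,-0.090, -2.44,-3.53,0.51,0,0,-0.090, -2.11,-3.73,0.51,0,0,-0.090, -1.77,-3.90,0.51,0,0,-0.090, -1.41,-4.05,0.51,0,0,-0.090
```

>>> carry_out --motion '[-3.5,-2.5,0.5,0,0,-0.09,-3.3,-2.8,0.5,0,0,-0.09,-3.0,-3.0,0.5,0,0,-0.09,-2.7,-3.3,0.5,0,0,-0.09,-2.4,-3.5,0.5,0,0,-0.09,-2.1,-3.7,0.5,0,0,-0.09,-1.8,-3.9,0.5,0,0,-0.09,-1.4,-4.0,0.5,0,0,-0.09]' --hand 7

```text
clock: 32.02
tool_pos: [0.3507, -0.3484, 0.2119]
eef_rot: [0.333, 0.943, -0.001, -0.002]
contact_force: [1.3, 0.4, -0.5]
opening: 0.794
```

```bash
python3 -c "
from h import *
snapshot('side');snapshot('side')";python3 wl.py grip_a;python3 -c "
from h import *
state();plan((.3515,-.348,.073,140.8,5))"
```

```text
grip_a 0.98 [296.3, 155.7, 361.3, 295.3] c [ 353.3 -348.9] wh [ 46.1 109. ] long -39.3 z 0.034 col [39. 38. 39.]
t 32.23 pos [ 0.351  -0.3474  0.2118] R [[-0.775, 0.632, -0.005], [0.632, 0.775, -0.001], [0.003, -0.003, -1.0]] F [ 0.8  0.5 -0.6] op 0.794 q [ 1.21  0.81 -0.89  2.02  0.93  0.79  0.63]
t 32.23 pos [ 0.351  -0.3474  0.2118] phi 140.8 q7 0.63 op 0.794
-0.02,-0.00,2.78,0,0,0.000, -0.02,-0.00,2.78,0,0,0.000, -0.02,-0.00,2.78,0,0,0.000, -0.02,-0.00,2.78,0,0,0.000, -0.02,-0.00,2.78,0,0,0.000
```

>>> carry_out --motion '[-0.2,0,2.3,0,0,0,0,0,2.3,0,0,0,0,0,2.3,0,0,0,0,0,2.3,0,0,0,0,0,2.3,0,0,0,0,0,2.3,0,0,0,0,0,0,0,0,0]'

```text
clock: 33.1
tool_pos: [0.3527, -0.3468, 0.0734]
eef_rot: [0.333, 0.943, -0.001, -0.003]
contact_force: [0.5, 0.8, -0.3]
opening: 0.794
```

```bash
python3 -c "
from h import *
state()"
```

```text
t 33.1 pos [ 0.3527 -0.3468  0.0734] R [[-0.778, 0.628, -0.006], [0.628, 0.778, 0.001], [0.005, -0.003, -1.0]] F [ 0.5  0.8 -0.3] op 0.794 q [ 1.08  1.03 -0.67  2.07  1.32  0.58  0.31]
```

>>> carry_out --motion '[0,0,0,0,0,0,0,0,0,0,0,0,0,0,0,0,0,0,0,0,0,0,0,0,0,0,0,0,0,0]' --hand 3 --grip_force 30

```text
clock: 33.72
tool_pos: [0.3525, -0.3487, 0.0749]
eef_rot: [0.334, 0.942, -0.002, -0.001]
contact_force: [0.6, -0.3, 6.5]
opening: 0.517
```

>>> carry_out --motion '[0,0,-4,0,0,0,0,0,-5,0,0,0,0,0,-5,0,0,0,0,0,-3,0,0,0,0,0,0,0,0,0]'

```text
clock: 34.35
tool_pos: [0.3535, -0.3489, 0.2459]
eef_rot: [0.335, 0.942, -0.002, -0.0]
contact_force: [-0.3, -0.9, -1.5]
opening: 0.517
```

```bash
python3 -c "
from h import *
plan((.45,-.12,.25,115,7),(*c2w(-.035,.060),.25,99.8,7))"
```

```text
t 34.35 pos [ 0.3535 -0.3489  0.2459] phi 140.9 q7 0.71 op 0.517
0.99,3.41,-0.06,0,0,0.065, 1.21,3.34,-0.06,0,0,0.065, 1.42,3.25,-0.06,0,0,0.065, 1.63,3.15,-0.06,0,0,0.065, 1.83,3.04,-0.06,0,0,0.065, 2.02,2.92,-0.06,0,0,0.065, 2.21,2.78,-0.06,0,0,0.065
3.47,1.75,-0.00,0,0,0.038, 3.54,1.62,-0.00,0,0,0.038, 3.59,1.49,-0.00,0,0,0.038, 3.65,1.35,-0.00,0,0,0.038, 3.70,1.21,-0.00,0,0,0.038, 3.74,1.07,-0.00,0,0,0.038, 3.78,0.93,-0.00,0,0,0.038
```

>>> carry_out --motion '[1.0,3.4,0,0,0,0.065,1.2,3.3,0,0,0,0.065,1.4,3.3,0,0,0,0.065,1.6,3.1,0,0,0,0.065,1.8,3.0,0,0,0,0.065,2.0,2.9,0,0,0,0.065,2.2,2.8,0,0,0,0.065]'

```text
clock: 35.22
tool_pos: [0.4491, -0.1202, 0.2419]
eef_rot: [0.539, 0.842, -0.003, -0.003]
contact_force: [0.4, -0.6, -1.7]
opening: 0.52
```

>>> carry_out --motion '[3.5,1.7,0,0,0,0.038,3.5,1.6,0,0,0,0.038,3.6,1.5,0,0,0,0.038,3.7,1.4,0,0,0,0.038,3.7,1.2,0,0,0,0.038,3.7,1.1,0,0,0,0.038,3.8,0.9,0,0,0,0.038,0,0,0,0,0,0]'

```text
clock: 36.22
tool_pos: [0.4579, 0.1548, 0.2421]
eef_rot: [0.643, 0.766, -0.002, -0.003]
contact_force: [0.7, -1.4, -1.8]
opening: 0.518
```

```bash
python3 -c "
from h import *
plan((*c2w(-.035,.060),.11,99.8,4))
p=cam('wrist')
for d in finder.masks_of(p,'grip_a')[:3]:
    P=pts(p,d['pixels'])
    if len(P)>30: print(d['p'],d['extent'],np.percentile(P[:,2],[5,50,95]).round(3),rect(P[P[:,2]>.12]) if (P[:,2]>.12).sum()>30 else rect(P))"
```

```text
t 36.23 pos [0.4579 0.1548 0.2421] phi 99.9 q7 -0.92 op 0.518
-0.07,0.01,3.30,0,0,0.001, -0.07,0.01,3.30,0,0,0.001, -0.07,0.01,3.30,0,0,0.001, -0.07,0.01,3.30,0,0,0.001
0.91 [259.8, 186.4, 381.8, 433.4] [0.181 0.2   0.201] (array([458.6, 154.6]), array([ 46.2, 109.9]), 9.8)
0.6 [364.9, 154.4, 425.5, 277.7] [0.028 0.043 0.044] (array([523.9, 162.4]), array([ 54.4, 132.8]), 25.2)
```

>>> carry_out --motion '[-0.3,0,3.3,0,0,0,0,0,3.3,0,0,0,0,0,3.3,0,0,0,0,0,3.5,0,0,0,0,0,0,0,0,0]'

```text
clock: 36.95
tool_pos: [0.4574, 0.1465, 0.1072]
eef_rot: [0.645, 0.764, -0.005, -0.002]
contact_force: [-0.3, 0.2, -1.3]
opening: 0.519
```

>>> carry_out --motion '[0,0,0,0,0,0,0,0,0,0,0,0,0,0,0,0,0,0,0,0,-4,0,0,0,0,0,-6,0,0,0,-5,0,-3,0,0,0,-5,0,0,0,0,0,0,0,0,0,0,0]' --hand 5.6

```text
clock: 37.95
tool_pos: [0.4756, 0.0447, 0.2391]
eef_rot: [0.648, 0.761, -0.004, -0.001]
contact_force: [-1.0, 0.9, -0.1]
opening: 0.634
```

```bash
python3 well.py
```

```text
t 37.95 pos [0.4756 0.0447 0.2391] R [[-0.159, 0.987, -0.006], [0.987, 0.159, -0.005], [-0.004, -0.007, -1.0]] F [-1.   0.9 -0.1] op 0.634 q [ 0.22  0.68 -0.66  2.05  0.69  0.66 -0.75]
grip_a 0.81 [368.1, 0.0, 444.0, 143.8]
0 [0.005 0.049] [0.031 0.042 0.043]
15 [0.005 0.049] [0.028 0.042 0.044]
30 [0.005 0.049] [0.028 0.042 0.044]
45 [0.004 0.048] [0.029 0.043 0.044]
60 [0.004 0.048] [0.027 0.042 0.044]
75 [0.004 0.048] [0.041 0.043 0.044]
90 [0.004 0.047] [0.041 0.043 0.044]
grip_a 0.55 [284.4, 6.6, 354.9, 163.3]
-15 [-0.045 -0.025] [0.042 0.051 0.055]
0 [-0.055 -0.018] [0.057 0.073 0.075]
15 [-0.057 -0.015] [0.068 0.07  0.073]
30 [-0.057 -0.013] [0.063 0.066 0.068]
45 [-0.057 -0.014] [0.057 0.06  0.063]
60 [-0.058 -0.013] [0.052 0.055 0.058]
75 [-0.059 -0.014] [0.046 0.05  0.053]
90 [-0.058 -0.014] [0.042 0.045 0.048]
```

View pics/well.png

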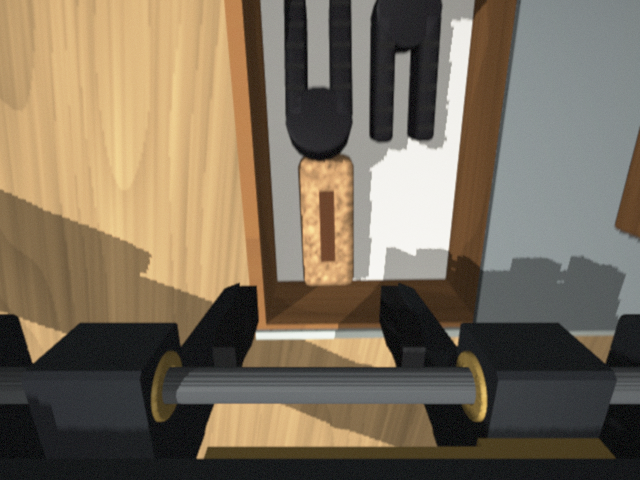

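The wrist view shows all three objects in the well. The second U's bow, at (320,120), rests on the block's end with its top at 0.075, below the panel's underside at 0.085. Next I'll close the panel from the far side of the fin.

```bash
python3 -c "
from h import *
plan((*c2w(.06,0),.24,55,5),(*c2w(.215,0),.235,9.8,5),(*c2w(.215,0),.168,9.8,2),(*c2w(.03,0),.168,9.8,8))"
```

```text
t 38.1 pos [0.4754 0.0507 0.2392] phi 99.7 q7 -0.75 op 0.635
0.86,1.91,-0.02,0,0,0.156, 1.15,1.76,-0.02,0,0,0.156, 1.41,1.56,-0.02,0,0,0.156, 1.63,1.32,-0.02,0,0,0.156, 1.82,1.05,-0.02,0,0,0.156
2.18,2.20,0.10,0,0,0.158, 2.50,1.83,0.10,0,0,0.158, 2.76,1.41,0.10,0,0,0.158, 2.95,0.96,0.10,0,0,0.158, 3.06,0.49,0.10,0,0,0.158
0.00,0.00,3.35,0,0,-0.000, 0.00,0.00,3.35,0,0,-0.000
-2.31,-0.00,-0.00,0,0,-0.000, -2.31,-0.00,-0.00,0,0,-0.000, -2.31,-0.00,-0.00,0,0,-0.000, -2.31,-0.00,-0.00,0,0,-0.000, -2.31,-0.00,-0.00,0,0,-0.000, -2.31,-0.00,-0.00,0,0,-0.000, -2.31,-0.00,-0.00,0,0,-0.000, -2.31,-0.00,-0.00,0,0,-0.000
```

>>> carry_out --motion '[0.9,1.9,0,0,0,0.156,1.2,1.8,0,0,0,0.156,1.4,1.6,0,0,0,0.156,1.6,1.3,0,0,0,0.156,1.8,1.1,0,0,0,0.156]' --hand 0

```text
clock: 38.72
tool_pos: [0.5633, 0.1113, 0.2383]
eef_rot: [0.887, 0.461, -0.003, -0.001]
contact_force: [0.6, -0.3, 0.9]
opening: 0.085
```

>>> carry_out --motion '[2.2,2.2,0.1,0,0,0.158,2.5,1.8,0.1,0,0,0.158,2.8,1.4,0.1,0,0,0.158,3.0,1.0,0.1,0,0,0.158,3.1,0.5,0.1,0,0,0.158,0,0,0,0,0,0,0,0,0,0,0,0]'

```text
clock: 39.6
tool_pos: [0.7161, 0.1368, 0.232]
eef_rot: [0.996, 0.086, -0.004, 0.0]
contact_force: [0.1, -0.3, -0.1]
opening: 0.009
```

```bash
python3 -c "
from h import *
s=state();print(w2c(s['tool_pos']));plan((*c2w(.215,0),.168,9.8,2))"
```

```text
t 39.6 pos [0.7161 0.1368 0.232 ] R [[0.985, 0.172, -0.007], [0.172, -0.985, -0.001], [-0.008, -0.0, -1.0]] F [ 0.1 -0.3 -0.1] op 0.009 q [-0.14  0.92 -0.24  1.26  0.23  1.   -1.82]
[0.21610493 0.00102909]
t 39.6 pos [0.7161 0.1368 0.232 ] phi 9.9 q7 -1.82 op 0.009
-0.06,0.05,3.20,0,0,0.001, -0.06,0.05,3.20,0,0,0.001
```

>>> carry_out --motion '[0,0.1,3.2,0,0,0,0,0,3.2,0,0,0,0,0,0,0,0,0,-2.2,0,0,0,0,0,-2.2,0,0,0,0,0,-2.2,0,0,0,0,0,-2.2,0,0,0,0,0,-2.2,0,0,0,0,0]'

```text
clock: 40.6
tool_pos: [0.6097, 0.1158, 0.1713]
eef_rot: [0.996, 0.085, -0.0, 0.0]
contact_force: [3.2, -0.1, -2.0]
opening: 0.008
```

>>> carry_out --motion '[-2.2,0,0,0,0,0,-2.2,0,0,0,0,0,-2.2,0,0,0,0,0,-1.5,0,0,0,0,0,-0.5,0,0,0,0,0,0,0,0,0,0,0]'

```text
clock: 41.35
tool_pos: [0.5246, 0.1015, 0.1706]
eef_rot: [0.996, 0.085, -0.002, 0.0]
contact_force: [0.6, -0.0, -0.3]
opening: 0.004
```

```bash
python3 -c "
from h import *
s=state();print(w2c(s['tool_pos']))
p=cam('side')
for d in finder.masks_of(p,'panel_handle')[:1]:
    P=pts(p,d['pixels']); print(d['p'],d['extent'],rect(P))"
```

```text
t 41.35 pos [0.5246 0.1015 0.1706] R [[0.986, 0.169, -0.004], [0.169, -0.986, -0.001], [-0.004, 0.0, -1.0]] F [ 0.6 -0.  -0.3] op 0.004 q [-0.17  0.78 -0.18  1.95  0.3   0.45 -1.97]
[ 0.02141798 -0.00114273]
0.87 [239.6, 245.5, 322.3, 329.5] (array([503.5, 109.9]), array([176.6, 276.3]), 9.6)
```

>>> carry_out --motion '[-0.3,0,0,0,0,0,-0.3,0,0,0,0,0,-0.2,0,0,0,0,0,0,0,0,0,0,0]'

```text
clock: 41.95
tool_pos: [0.521, 0.1008, 0.1701]
eef_rot: [0.996, 0.084, 0.003, -0.001]
contact_force: [9.6, 0.6, -5.9]
opening: 0.006
```

>>> carry_out --motion '[1.5,0,0,0,0,0,0,0,-4,0,0,0,0,0,-5,0,0,0,0,0,0,0,0,0]' --hand 4

```text
clock: 42.45
tool_pos: [0.5329, 0.1029, 0.2625]
eef_rot: [0.996, 0.084, 0.0, -0.0]
contact_force: [-0.2, 0.1, 0.1]
opening: 0.434
```

```bash
python3 -c "
from h import *
plan((*c2w(-.03,.165),.25,9.8,4))
p=cam('side')
for d in finder.masks_of(p,'panel_handle')[:1]:
    P=pts(p,d['pixels']); print(d['p'],d['extent'],rect(P))
p=cam('wrist')
for t in ['latch_grip','panel_handle']:
    for d in finder.masks_of(p,t)[:2]:
        P=pts(p,d['pixels'])
        C=w2c(P);h=P[:,2];m=(h>.118)&(h<.128);print(t,d['p'],d['extent'],'fin',np.percentile(C[m],[3,97],axis=0).round(4).tolist() if m.sum()>9 else '', m.sum()); m=(h>.131)&(h<.14); print(rect(P[m]) if m.sum()>30 else '')"
```

```text
t 42.45 pos [0.5329 0.1029 0.2625] phi 9.7 q7 -1.92 op 0.434
-1.51,-4.15,0.31,0,0,-0.001, -1.50,-4.15,0.31,0,0,-0.001, -1.50,-4.15,0.31,0,0,-0.001, -1.50,-4.15,0.31,0,0,-0.001
0.61 [212.4, 323.8, 251.0, 364.1] (array([552.5, 329.9]), array([ 96.8, 101.3]), 17.5)
latch_grip 0.82 [53.8, 274.0, 116.7, 363.0] fin [[-0.0409, 0.1578], [0.0031, 0.167]] 716
(array([450.9, 257. ]), array([56.1, 13.9]), 9.2)
panel_handle 0.56 [129.0, 144.1, 498.9, 360.7] fin [[-0.0036, -0.04], [0.009, 0.041]] 2438
```

The panel is shut: it reached its stop at 9.6 N, with the fin centred at about 0. Now I'll lock the latch.

>>> carry_out --motion '[-1.5,-4.1,0.3,0,0,0,-1.5,-4.1,0.3,0,0,0,-1.5,-4.1,0.3,0,0,0,-1.5,-4.1,0.3,0,0,0,0,0,0,0,0,0,0,0,0,0,0,0]'

```text
clock: 43.45
tool_pos: [0.4447, 0.2531, 0.247]
eef_rot: [0.996, 0.084, -0.003, 0.001]
contact_force: [-0.3, 0.1, -0.7]
opening: 0.454
```

```bash
python3 -c "
from h import *
plan((.4462,.257,.172,10,4))"
```

```text
t 43.45 pos [0.4447 0.2531 0.247 ] phi 9.7 q7 -2.23 op 0.454
0.05,-0.09,1.87,0,0,-0.001, 0.05,-0.09,1.87,0,0,-0.001, 0.05,-0.09,1.87,0,0,-0.001, 0.05,-0.09,1.87,0,0,-0.001
```

>>> carry_out --motion '[0.2,-0.4,1.9,0,0,0,0,0,1.9,0,0,0,0,0,1.9,0,0,0,0,0,1.8,0,0,0,0,0,0,0,0,0]'

```text
clock: 44.08
tool_pos: [0.4459, 0.256, 0.1716]
eef_rot: [0.997, 0.083, -0.004, 0.002]
contact_force: [0.1, 0.2, 0.2]
opening: 0.451
```

>>> carry_out --motion '[0,0,0,0,0,0,0,0,0,0,0,0,0,0,0,0,0,0,0,0,0,0,0,-0.1,0,0,0,0,0,-0.16]' --hand 0.6 --grip_force 25

```text
clock: 44.7
tool_pos: [0.4461, 0.258, 0.1734]
eef_rot: [0.977, 0.215, -0.002, 0.0]
contact_force: [0.5, -0.6, 1.7]
opening: 0.154
```

>>> carry_out --motion '[0,0,0,0,0,-0.17,0,0,0,0,0,-0.17,0,0,0,0,0,-0.17,0,0,0,0,0,-0.17,0,0,0,0,0,-0.17,0,0,0,0,0,-0.17,0,0,0,0,0,-0.17,0,0,0,0,0,0]'

```text
clock: 45.7
tool_pos: [0.4454, 0.2585, 0.1734]
eef_rot: [0.69, 0.724, -0.002, -0.002]
contact_force: [-3.1, 0.4, 4.7]
opening: 0.159
```

```bash
python3 -c "
from h import *
plan((.4462,.257,.172,98.8,4))"
```

```text
t 45.7 pos [0.4454 0.2585 0.1734] phi 92.8 q7 -1.31 op 0.159
-0.04,0.02,0.03,0,0,-0.026, -0.04,0.02,0.03,0,0,-0.026, -0.04,0.02,0.03,0,0,-0.026, -0.04,0.02,0.03,0,0,-0.026
```

>>> carry_out --motion '[0,0,0,0,0,-0.06,0,0,0,0,0,-0.05,0,0,0,0,0,0,0,0,0,0,0,0]'

```text
clock: 46.2
tool_pos: [0.4453, 0.2585, 0.1734]
eef_rot: [0.65, 0.76, -0.002, -0.002]
contact_force: [-2.3, 0.7, 5.6]
opening: 0.159
```

>>> carry_out --motion '[0,0,0,0,0,0,0,0,0,0,0,0,0,0,0,0,0,0,0,0,-3,0,0,0,0,0,-5,0,0,0,-3,2,-5,0,0,0,-1,3,-4,0,0,0,0,0,0,0,0,0]' --hand 4

```text
clock: 47.2
tool_pos: [0.5055, 0.2265, 0.3452]
eef_rot: [0.651, 0.759, 0.001, -0.0]
contact_force: [-0.8, -0.6, -0.5]
opening: 0.455
```

```bash
python3 -c "
from h import *
snapshot('side');snapshot('side');snapshot('side');snapshot('side')
state()
p=cam('wrist');save(p,'w4.png')
for t in ['latch_grip','panel_handle','wheel','wheel_grip','wheel_pointer','clip']:
    for d in finder.masks_of(p,t)[:2]:
        P=pts(p,d['pixels']);h=P[:,2]
        if len(P)<30 or d['p']<.3: continue
        top=np.percentile(h,97);print(t,round(d['p'],2),d['extent'],'top',top.round(3),rect(P[h>top-.006]),'all',rect(P))"
```

```text
t 47.4 pos [0.5008 0.2266 0.3412] R [[-0.159, 0.987, -0.008], [0.987, 0.159, -0.003], [-0.002, -0.008, -1.0]] F [ 0.3 -0.4 -0.3] op 0.452 q [-0.05  0.64 -0.78  1.72  0.51  1.01 -0.86]
latch_grip 0.85 [223.1, 128.5, 276.9, 209.0] top 0.137 (array([446.4, 257.1]), array([14.2, 62.5]), 8.9) all (array([442.6, 250. ]), array([71.7, 45.4]), 61.5)
panel_handle 0.87 [208.1, 184.1, 394.1, 411.4] top 0.124 (array([514.9, 158.2]), array([ 84. , 174.6]), 19.6) all (array([489.5, 105.7]), array([208.7, 276.8]), 10.0)
wheel 0.9 [341.0, 34.4, 462.3, 163.8] top 0.143 (array([555.7, 327. ]), array([49.7, 49.5]), 77.3) all (array([557.7, 327.5]), array([103.8, 104.9]), 14.0)
wheel 0.69 [210.9, 181.6, 396.1, 412.3] top 0.124 (array([512.5, 160.8]), array([ 81.2, 181.2]), 19.6) all (array([501.6, 112.1]), array([179.5, 277.4]), 9.5)
wheel_grip 0.71 [346.1, 34.6, 466.2, 166.4] top 0.143 (array([555.7, 327. ]), array([49.7, 49.5]), 77.3) all (array([555.5, 326.6]), array([99.2, 99. ]), 13.6)
wheel_pointer 0.72 [343.9, 38.1, 464.3, 161.5] top 0.143 (array([555.7, 327. ]), array([49.7, 49.5]), 77.3) all (array([558.8, 329.5]), array([106.8, 102.5]), 20.3)
clip 0.82 [451.2, 16.6, 487.2, 43.3] top 0.109 (array([595.5, 389.1]), array([16.2,  7.3]), 58.2) all (array([598.7, 392.2]), array([25.9,  9.7]), 44.3)
```

View pics/w4.png

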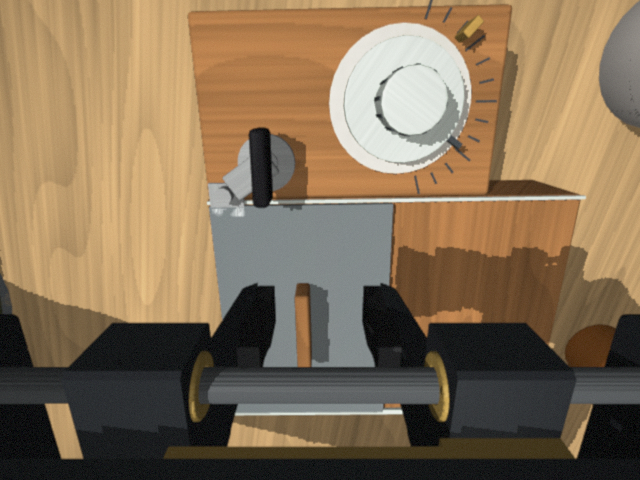

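The latch arm points at the pin at (225,195), with the bar at 8.9°, so it is locked. The clip is at (470,28) and the dark pointer at (457,145). Next I'll measure both angles.

```bash
cat > ang.py <<'E'
from h import *
import sys
W=np.array([.5555,.3268])
def ana(p,W,o):
    z=p['range_z'];v,u=np.nonzero(z>0);Z=z[v,u]
    c=np.c_[(u-p['cx'])/p['fx']*Z,(v-p['cy'])/p['fy']*Z,Z];X=c@p['T'][:3,:3].T+p['T'][:3,3]
    d=X[:,:2]-W;r=np.hypot(*d.T);a=np.degrees(np.arctan2(d[:,1],d[:,0]))-9.8
    f=p['frame'][v,u].astype(int)
    m=(r>.051)&(r<.066)&(X[:,2]>.09)&(f.max(1)<95)&(abs(a)<90)
    print(o,'pointer n',m.sum(),'mean ang',a[m].mean().round(2),'sd',a[m].std().round(2),'z',X[m,2].mean().round(3),'r',r[m].min().round(3),r[m].max().round(3))
    for t in ['clip']:
        for e in finder.masks_of(p,t)[:1]:
            k=e['pixels'][v,u]&(X[:,2]>.1)&(r<.095)&(r>.05)
            print('clip',round(e['p'],2),k.sum(),'ang',np.median(a[k]).round(2),'r',np.percentile(r[k],[5,50,95]).round(3),'top z',np.percentile(X[k,2],98).round(3))
    h=(X[:,2]>.137)&(X[:,2]<.147)&(r<.04); print('hub',rect(X[h]))
if __name__=='__main__':
    ana(cam('wrist'),W,'wrist'); ana(cam('top'),W,'top')
E
python3 ang.py; python3 -c "
from h import *
plan((.5555,.3268,.24,57,6))"
```

```text
wrist pointer n 1355 mean ang -79.53 sd 14.15 z 0.333 r 0.051 0.066
clip 0.92 240 ang 47.89 r [0.066 0.073 0.08 ] top z 0.11
hub (array([555.5, 327. ]), array([49.5, 49.7]), 50.9)
t 47.9 pos [0.5022 0.2268 0.3425] phi 99.1 q7 -0.86 op 0.452
1.51,1.14,1.71,0,0,0.122, 1.63,0.95,1.71,0,0,0.122, 1.74,0.74,1.71,0,0,0.122, 1.81,0.52,1.71,0,0,0.122, 1.87,0.30,1.71,0,0,0.122, 1.89,0.07,1.71,0,0,0.122ang.py:10: RuntimeWarning: Mean of empty slice.
  print(o,'pointer n',m.sum(),'mean ang',a[m].mean().round(2),'sd',a[m].std().round(2),'z',X[m,2].mean().round(3),'r',r[m].min().round(3),r[m].max().round(3))
  ret = ret.dtype.type(ret / rcount)
  ret = _var(a, axis=axis, dtype=dtype, out=out, ddof=ddof,
  arrmean = um.true_divide(arrmean, div, out=arrmean,
  ret = ret.dtype.type(ret / rcount)
Traceback (most recent call last):
  File "ang.py", line 17, in <module>
    ana(cam('wrist'),W,'wrist'); ana(cam('top'),W,'top')
                                 ~~~^^^^^^^^^^^^^^^^^^^^
  File "ang.py", line 10, in ana
    print(o,'pointer n',m.sum(),'mean ang',a[m].mean().round(2),'sd',a[m].std().round(2),'z',X[m,2].mean().round(3),'r',r[m].min().round(3),r[m].max().round(3))
                                                                                                                        ~~~~~~~~^^
ValueError: zero-size array to reduction operation minimum which has no identity
```

```bash
sed -i 's/(X\[:,2\]>.09)&(f.max(1)<95)/(X[:,2]>.09)\&(X[:,2]<.12)\&(f.max(1)<110)/; s/^    print(o,.pointer.*/    print(o,m.sum(), "ang pct",np.percentile(a[m],[2,25,50,75,98]).round(1) if m.sum() else "","z",np.median(X[m,2]) if m.sum() else "")/' ang.py; sed -i 's/(r>.051)&(r<.066)/(r>.054)\&(r<.064)/' ang.py
python3 ang.py; python3 -c "
from h import *
p=cam('wrist');save(p,'w5.png',(310,0,510,210),3.5)"
```

```text
wrist 73 ang pct [-37.7 -37.3 -35.9 -34.5 -33.3] z 0.10476524808160476
clip 0.74 251 ang 47.9 r [0.066 0.074 0.081] top z 0.109
hub (array([555.6, 327. ]), array([49.5, 49.5]), 18.6)
top 0 ang pct  z 
hub (array([0., 0.]), array([0., 0.]), 0.0)
```

View pics/w5.png

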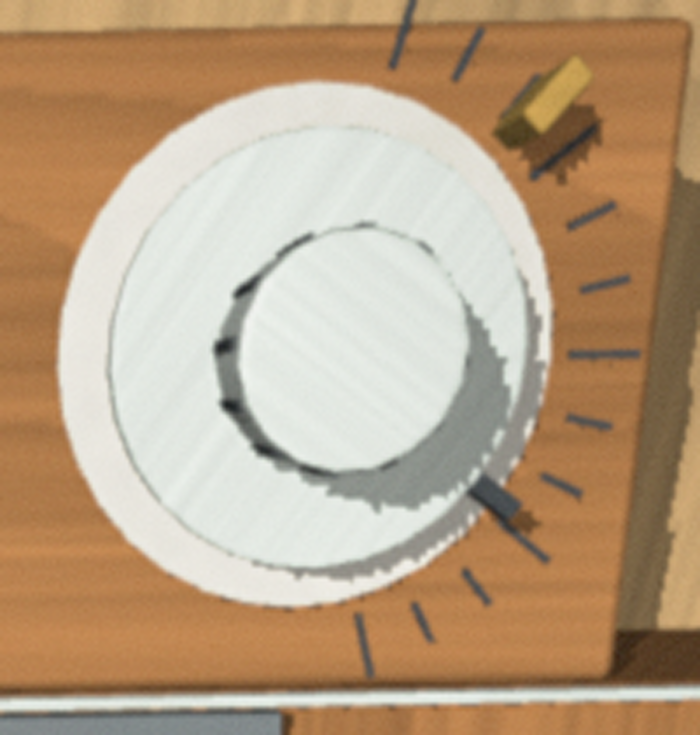

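Pointer is at -35.8° and clip at +47.9°, both in the case frame, so it needs +83.7° anticlockwise. I'll approach the hub.

```bash
python3 -c "
from h import *
plan((.5556,.3270,.24,50,6))"
```

```text
t 48.15 pos [0.5023 0.2267 0.3425] phi 99.1 q7 -0.86 op 0.459
1.51,1.14,1.71,0,0,0.143, 1.66,0.91,1.71,0,0,0.143, 1.77,0.67,1.71,0,0,0.143, 1.85,0.41,1.71,0,0,0.143, 1.89,0.14,1.71,0,0,0.143, 1.89,-0.13,1.71,0,0,0.143
```

>>> carry_out --motion '[1.5,1.1,1.7,0,0,0.143,1.7,0.9,1.7,0,0,0.143,1.8,0.7,1.7,0,0,0.143,1.9,0.4,1.7,0,0,0.143,1.9,0.1,1.7,0,0,0.143,1.9,-0.1,1.7,0,0,0.143,0,0,0,0,0,0,0,0,0,0,0,0]' --hand 6.2

```text
clock: 49.15
tool_pos: [0.5548, 0.3276, 0.2406]
eef_rot: [0.906, 0.423, -0.003, -0.0]
contact_force: [0.5, -0.1, 1.1]
opening: 0.702
```

```bash
python3 -c "
from h import *
state();plan((.5556,.3270,.173,50,4))"
```

```text
t 49.15 pos [0.5548 0.3276 0.2406] R [[0.642, 0.766, -0.005], [0.766, -0.642, -0.002], [-0.005, -0.003, -1.0]] F [ 0.5 -0.1  1.1] op 0.702 q [-0.36  0.82 -0.46  1.55  0.43  0.88 -1.67]
t 49.15 pos [0.5548 0.3276 0.2406] phi 50.0 q7 -1.67 op 0.702
0.00,0.02,1.69,0,0,0.000, 0.00,0.02,1.69,0,0,0.000, 0.00,0.02,1.69,0,0,0.000, 0.00,0.02,1.69,0,0,0.000
```

>>> carry_out --motion '[0,0.1,1.7,0,0,0,0,0,1.7,0,0,0,0,0,1.7,0,0,0,0,0,1.6,0,0,0,0,0,0,0,0,0]'

```text
clock: 49.78
tool_pos: [0.5547, 0.327, 0.1715]
eef_rot: [0.907, 0.422, -0.004, -0.0]
contact_force: [0.2, -0.0, 0.1]
opening: 0.703
```

>>> carry_out --motion '[0,0,0,0,0,0,0,0,0,0,0,0,0,0,0,0,0,0,0,0,0,0,0,0]' --hand 4.4 --grip_force 20

```text
clock: 50.28
tool_pos: [0.5549, 0.3281, 0.1735]
eef_rot: [0.907, 0.422, -0.002, -0.001]
contact_force: [-2.8, 2.2, 0.1]
opening: 0.562
```

>>> carry_out --motion '[0,0,0,0,0,-0.16,0,0,0,0,0,-0.16,0,0,0,0,0,-0.16,0,0,0,0,0,-0.16,0,0,0,0,0,-0.16,0,0,0,0,0,-0.16,0,0,0,0,0,-0.16,0,0,0,0,0,0]'

```text
clock: 51.28
tool_pos: [0.5547, 0.3282, 0.1735]
eef_rot: [0.544, 0.839, -0.001, -0.003]
contact_force: [-3.6, 2.3, 1.6]
opening: 0.562
```

```bash
python3 -c "
from h import *
plan((.5556,.3270,.173,133.7,3))"; python3 ang.py
```

```text
t 51.27 pos [0.5547 0.3282 0.1735] phi 114.0 q7 -0.81 op 0.562
-0.05,0.01,0.02,0,0,-0.114, -0.05,0.01,0.02,0,0,-0.114, -0.05,0.00,0.02,0,0,-0.114
wrist 388 ang pct [26.3 28.5 30.5 31.  31.6] z 0.1044117955179339
clip 0.58 821 ang 49.05 r [0.067 0.074 0.081] top z 0.109
hub (array([552.3, 334.2]), array([76.8, 35.7]), 23.8)
top 0 ang pct  z 
hub (array([0., 0.]), array([0., 0.]), 0.0)
```

>>> carry_out --motion '[0,0,0,0,0,-0.12,0,0,0,0,0,-0.12,0,0,0,0,0,-0.1,0,0,0,0,0,0,0,0,0,0,0,0]'

```text
clock: 52.1
tool_pos: [0.5546, 0.3282, 0.1735]
eef_rot: [0.395, 0.919, -0.001, -0.003]
contact_force: [-4.8, 2.9, 2.0]
opening: 0.559
```

>>> carry_out --motion '[0,0,0,0,0,0,0,0,0,0,0,0,0,0,0,0,0,0,0,0,-3,0,0,0,0,0,-5,0,0,0,0,0,-3,0,0,0,0,0,0,0,0,0]' --hand 6.2

```text
clock: 52.98
tool_pos: [0.5568, 0.3284, 0.2857]
eef_rot: [0.395, 0.919, 0.001, -0.001]
contact_force: [-0.1, -0.1, -0.9]
opening: 0.706
```

```bash
python3 ang.py;  python3 -c "
from h import *
state();plan((*(np.array([.5555,.3268])-.09*np.array([np.cos(.97),np.sin(.97)])),.28,57,7))"
```

```text
wrist 114 ang pct [45.6 47.3 49.  50.  50.4] z 0.10486988314187609
clip 0.64 253 ang 48.34 r [0.067 0.074 0.081] top z 0.109
hub (array([555.4, 327.7]), array([49.4, 48.7]), 42.6)
top 0 ang pct  z 
hub (array([0., 0.]), array([0., 0.]), 0.0)
t 53.17 pos [0.5556 0.3267 0.2815] R [[-0.689, 0.725, -0.007], [0.725, 0.689, -0.004], [0.002, -0.007, -1.0]] F [ 0.7  0.3 -0.7] op 0.7 q [-0.18  0.86 -0.86  1.5   0.7   1.11 -0.42]
t 53.17 pos [0.5556 0.3267 0.2815] phi 133.5 q7 -0.42 op 0.7
-0.27,-1.26,0.02,0,0,0.191, -0.50,-1.18,0.02,0,0,0.191, -0.71,-1.07,0.02,0,0,0.191, -0.90,-0.91,0.02,0,0,0.191, -1.06,-0.73,0.02,0,0,0.191, -1.18,-0.51,0.02,0,0,0.191, -1.25,-0.28,0.02,0,0,0.191
```

Pointer about 48° against clip about 48.2°. I'll move back a little, view it to confirm, and check latch, panel and clip.

>>> carry_out --motion '[-0.3,-1.3,0,0,0,0.17,-0.5,-1.2,0,0,0,0.17,-0.7,-1.1,0,0,0,0.17,-0.9,-0.9,-1,0,0,0.17,-1.1,-0.7,-1,0,0,0.17,-1.2,-0.5,-1,0,0,0.17,0,0,0,0,0,0,0,0,0,0,0,0]'

```text
clock: 54.18
tool_pos: [0.5156, 0.261, 0.3125]
eef_rot: [0.792, 0.611, -0.003, -0.001]
contact_force: [0.2, -0.4, 0.1]
opening: 0.703
```

```bash
python3 ang.py; python3 -c "
from h import *
p=cam('wrist');save(p,'w6.png')
q=cam('side')
for pp in (p,q):
  for t in ['latch_grip','panel_handle','panel']:
    for d in finder.masks_of(pp,t)[:2]:
        P=pts(pp,d['pixels']);h=P[:,2]
        if len(P)<30 or d['p']<.4: continue
        top=np.percentile(h,97);print(t,round(d['p'],2),d['extent'],'top',top.round(3),rect(P[h>top-.006]),rect(P))"
```

```text
wrist 103 ang pct [45.3 46.5 47.7 49.1 50.1] z 0.10478954350417469
clip 0.58 259 ang 47.86 r [0.066 0.073 0.081] top z 0.11
hub (array([555.8, 327.2]), array([49.7, 49.3]), 75.0)
top 0 ang pct  z 
hub (array([0., 0.]), array([0., 0.]), 0.0)
latch_grip 0.76 [208.5, 207.7, 263.5, 285.6] top 0.137 (array([450.7, 263.3]), array([63.8, 48.6]), 57.1) (array([444.7, 253.7]), array([86.3, 48.7]), 57.5)
panel_handle 0.66 [201.7, 223.1, 443.7, 446.0] top 0.117 (array([525.4, 173.4]), array([ 73.4, 231.6]), 3.7) (array([479.4, 102. ]), array([224.5, 356.9]), 9.3)
panel 0.7 [202.5, 220.6, 443.8, 445.9] top 0.12 (array([487.5, 176.9]), array([229.8, 105.7]), 79.3) (array([478.2, 106.2]), array([224.5, 349.1]), 8.2)
latch_grip 0.86 [277.3, 317.5, 299.4, 344.3] top 0.138 (array([443.8, 261.1]), array([13.7, 61.4]), 7.8) (array([432.7, 259.4]), array([65.2, 44.3]), 86.4)
panel_handle 0.56 [242.1, 243.9, 322.1, 332.2] top 0.107 (array([453.8, 183.8]), array([ 90. , 265.9]), 7.7) (array([495.7, 146.7]), array([179.8, 353.5]), 10.5)
panel 0.62 [241.8, 240.7, 321.6, 327.6] top 0.097 (array([495.5, 139.7]), array([175.8, 325.2]), 9.9) (array([504.5,  98.1]), array([178.6, 410.2]), 10.0)
```

View pics/w6.png

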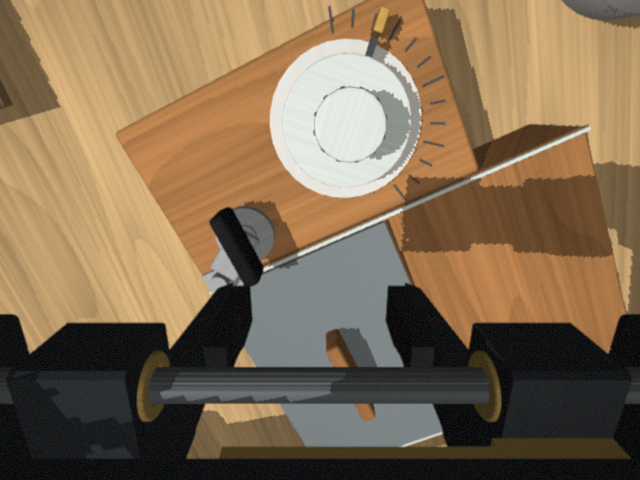

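The wrist view shows the pointer at (372,45) in line with the clip at (381,20), the latch arm at the pin and the panel shut. The arm is clear of everything, so I'm handing in.

```bash
python3 look.py | grep -E "grip|block|teal"; python3 -c "
from h import *
workorder.finish_job()"
```

```text
block_a 0.84 c [ 514.9 -421.8] wh [110.   45.1] long axis deg 8.2 z 0.036 col [149.  19.  17.] case [ -77. -515.]
block_a 0.8 c [ 326.6 -517.3] wh [109.   45.2] long axis deg 4.5 z 0.036 col [180.  80.  14.] case [-279. -577.]
block_a 0.57 c [ 207.  -288.1] wh [109.7  44.7] long axis deg 8.1 z 0.036 col [153.  20.  17.] case [-358. -331.]
tealight 0.67 c [ 491.9 -277.1] wh [52.4 55.4] long axis deg -89.8 z 0.042 col [182. 170. 170.] case [ -75. -369.]
the job is handed in; nothing more can be done
```

The job is done and handed in at about 54 s of the 210 s allowed; no verdict was reported. I released the latch, opened the panel, put the cork block and both hand grips in the well, shut the panel, locked the latch and turned the wheel to the clip.

**Last checks:**
- **Pointer and clip:** the pointer measured 47.7° and the clip 47.9°. The clip did not move.
- **Latch and panel:** the latch bar was within about 0.03 rad of locked. The panel was shut against its stop.
- **Bystanders:** the tealight stood where it started. I did not measure the stone again after the start, but I never worked near it.
- **Table:** only the red and orange look-alikes were left on it, and I did not touch them.

**What went wrong on the way:**
- **First grip:** the arm could not reach low enough to hold it well. It slipped while being carried and leaned against the well wall, so I regripped it and pressed it flat.
- **Block:** it first leaned on the right wall, so I lifted it and laid it flat.
- **Second grip:** one end still rests on the end of the block. Its top is at about 75 mm, below the panel's underside at about 85 mm.

Some network readings near the end were muddled for the panel and latch, and the top camera could not see the wheel. For those parts I relied on the wrist and side views.

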